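# Load the battery test slide from the sloping bin

## Task

Slide the test carrier fully left to its loading station, then take every battery out of the sloping bin and stand each one upright, studs up, in a pocket of its own on the carrier. When all are loaded, slide the carrier fully right to the test station with the batteries still standing, then press the start button right down and let it go, leaving the other things on the bench where they are.

Things in the scene. Friction and masses are not known exactly. Their poses are not given: they have to be found in the camera images.
- bin: loose grey plastic bin (0.9 kg), foot 80 x 206 mm; floor slopes 15 degrees, low edge nearest the robot. Six compartments along its y, 34 mm apart, 30 mm (x) x 26 mm inside; walls and dividers 14 mm high; mid-divider fins, 16 mm long in x, 8 thick, 32 mm high. Origin: centre of the foot's underside; x points up the slope, z up; mid floor 24 mm above the origin
- tray (a joint): the carrier's position on the rails of the test slide (m): 0 = fully left, against the stop of the loading station; 0.110 = fully right, against the stop of the test station (the one with the black contact block with brass strips behind it). It moves along its own -y (to the right) as the value grows. It stays where it is left; moving it takes 3 to 5 N. The slide itself is fixed to the table
- post_grip (a point): grip point on the carrier's upright steel post, 14 mm diameter, 6 mm below its top, 40 mm above the table. It stands on a low lug at the carrier's robot-side edge. x, y, z are the carrier's axes: x away from the robot, y to the left along the rails, z up. The post is held or pushed to slide the carrier
- start_top (a point): top centre of the start button: black round cap, 22 mm diameter, on a small grey housing on top of the slide's right-hand end block; pressed straight down, 6 mm travel, about 4 N fully down, springs back
- start (a joint): travel of the start button (m), 0 released, 0.006 fully pressed
- pocket0 (a point): centre of the floor of a carrier pocket (near row, left). Pockets are 32 mm along x by 24 mm along y, 12 mm deep, 2 rows 56 mm apart by 3 columns 36 mm apart; the floor is 28 mm above the table, rim 40 mm. x, y, z are the carrier's axes (x away from the robot, y to the left along the rails)
- pocket1 (a point): centre of the floor of a carrier pocket (near row, middle). Pockets are 32 mm along x by 24 mm along y, 12 mm deep, 2 rows 56 mm apart by 3 columns 36 mm apart; the floor is 28 mm above the table, rim 40 mm. x, y, z are the carrier's axes (x away from the robot, y to the left along the rails)
- pocket2 (a point): centre of the floor of a carrier pocket (near row, right). Pockets are 32 mm along x by 24 mm along y, 12 mm deep, 2 rows 56 mm apart by 3 columns 36 mm apart; the floor is 28 mm above the table, rim 40 mm. x, y, z are the carrier's axes (x away from the robot, y to the left along the rails)
- pocket3 (a point): centre of the floor of a carrier pocket (far row, left). Pockets are 32 mm along x by 24 mm along y, 12 mm deep, 2 rows 56 mm apart by 3 columns 36 mm apart; the floor is 28 mm above the table, rim 40 mm. x, y, z are the carrier's axes (x away from the robot, y to the left along the rails)
- pocket4 (a point): centre of the floor of a carrier pocket (far row, middle). Pockets are 32 mm along x by 24 mm along y, 12 mm deep, 2 rows 56 mm apart by 3 columns 36 mm apart; the floor is 28 mm above the table, rim 40 mm. x, y, z are the carrier's axes (x away from the robot, y to the left along the rails)
- pocket5 (a point): centre of the floor of a carrier pocket (far row, right). Pockets are 32 mm along x by 24 mm along y, 12 mm deep, 2 rows 56 mm apart by 3 columns 36 mm apart; the floor is 28 mm above the table, rim 40 mm. x, y, z are the carrier's axes (x away from the robot, y to the left along the rails)
- batt0_mid (a point): 9 V block battery, 18 x 26 mm, 46 mm tall body with two 2 mm studs on top, 46 g; may be absent. Point: centre of the body, 23 mm above its foot. Axes: x its 18 mm side, y its 26 mm side, z along its height to the studs. It starts on the sloping floor of a bin compartment, so its top leans 15 degrees towards the robot, its 26 mm side along the slope
- batt1_mid (a point): 9 V block battery, 18 x 26 mm, 46 mm tall body with two 2 mm studs on top, 46 g; may be absent. Point: centre of the body, 23 mm above its foot. Axes: x its 18 mm side, y its 26 mm side, z along its height to the studs. It starts on the sloping floor of a bin compartment, so its top leans 15 degrees towards the robot, its 26 mm side along the slope
- batt2_mid (a point): 9 V block battery, 18 x 26 mm, 46 mm tall body with two 2 mm studs on top, 46 g; may be absent. Point: centre of the body, 23 mm above its foot. Axes: x its 18 mm side, y its 26 mm side, z along its height to the studs. It starts on the sloping floor of a bin compartment, so its top leans 15 degrees towards the robot, its 26 mm side along the slope
- batt3_mid (a point): 9 V block battery, 18 x 26 mm, 46 mm tall body with two 2 mm studs on top, 46 g; may be absent. Point: centre of the body, 23 mm above its foot. Axes: x its 18 mm side, y its 26 mm side, z along its height to the studs. It starts on the sloping floor of a bin compartment, so its top leans 15 degrees towards the robot, its 26 mm side along the slope
- batt4_mid (a point): 9 V block battery, 18 x 26 mm, 46 mm tall body with two 2 mm studs on top, 46 g; may be absent. Point: centre of the body, 23 mm above its foot. Axes: x its 18 mm side, y its 26 mm side, z along its height to the studs. It starts on the sloping floor of a bin compartment, so its top leans 15 degrees towards the robot, its 26 mm side along the slope
- batt5_mid (a point): 9 V block battery, 18 x 26 mm, 46 mm tall body with two 2 mm studs on top, 46 g; may be absent. Point: centre of the body, 23 mm above its foot. Axes: x its 18 mm side, y its 26 mm side, z along its height to the studs. It starts on the sloping floor of a bin compartment, so its top leans 15 degrees towards the robot, its 26 mm side along the slope
- marker: bystander, to be left alone: black marker pen, 136 mm long, lying behind the bin. Origin: centre of its underside
- carton: bystander, to be left alone: small white and blue carton, 50 x 68 x 34 mm, left of the bin. Origin: centre of its underside
- brass_weight: bystander, to be left alone: brass weight with a knob, 28 mm diameter, 46 mm tall, left of the bin. Origin: centre of its underside
- paste_tin: bystander, to be left alone: round green tin with white lid, 59 mm diameter, 30 mm tall, at the back right. Origin: centre of its underside
Not all that is in view belongs to the job. Leave any pink look-alike of the part that bears batt0_mid alone.

How it is judged:
By the outcome, as a careful person would: the job done as asked, in the order asked, and still so for the second after the job is handed in, with the robot touching nothing.
Of batt0, batt1, batt2, batt3, batt4, batt5 only 4 to 6 are there at a start; the rules pass over those that are not, and their reading is None.
At some moment in a run one of bin may be knocked a few centimetres aside while the robot is not near it.
It also fails if it takes over 210 s, if anything falls off the work surface, if the arm or the gripper's body presses on something with over 40 N, if the wrist force passes 120 N, or if a joint passes its speed limit or range.

## Robot

A 6-joint arm with a two-finger parallel gripper is mounted at the origin on a cart in front of the work surface, level with it; the furniture and walls round the work are solid. World frame = base frame: x ahead of the robot, y to its left, z up, the work surface at z = 0. Lengths are in m, angles in degrees, forces in N, time in s.
With the tool pointing down it reaches from about 0.4 to 0.825 m from the base axis. Payload 7 kg.
Tool frame: the origin (TCP) lies where the fingers leave the gripper's body, on its centre line; the fingertips stand 66 mm ahead of it and the grasp point (between the pads) lies 47 mm ahead of it; z points along the fingers, y is the direction in which the jaws open and shut (so a half turn about z gives the same grasp; the last joint's range is limited). The gripper opens to 88 mm and grips with 3 to 60 N. Pads are 19 mm wide; open, the fingers measure 130 mm over their backs; the gripper's body (78 mm by 193 mm) begins 47 mm behind the grasp point.
Start: joints at [90.476, 20.546, 0.682, 0, -70.136, -16.507], TCP at [0.186, 0.649, 0.292] pointing down, gripper open.
Joint ranges: [-176.03, 176.03], [-82.01, 121.73], [-58.28, 71.71], [-173.87, 95.51], [-174.79, -0.11], [-173.66, 173.66]. Speed limits (degrees/s): [136.94, 136.94, 172.46, 180, 180, 180].

## Interface

Orientations are given as [roll, pitch, yaw] about the fixed x, y, z axes, in that order (R = Rz(yaw) Ry(pitch) Rx(roll)).
In Python, from plant import get_obs, snapshot, close_job gives the robot as it stands.
- The arm moves only by the tool play_rows, never from a script. Its argument "series" is a list of rows, each a list of 5 numbers: the opening in per cent of the stroke, from 0 (shut) to 100 (fully open), then the shift along the tool's x, y, z in m, then the turn about the tool's z in degrees. In form: [[jaw, dx, dy, dz, spin], ...]. A call has 1 to 10 rows; each row is the pose to reach, as a shift and turn from the pose commanded when the call began, along the tool's axes at that moment; what a row does not reach only later rows make up. A row lasts 1/10 s, in which the tool goes at most 50 mm and 8.59 degrees, less where a joint would pass 70% of its speed; a pose out of reach is approached as far as the arm can. A call with a gripper value outside its range is refused whole. The fingers move at their own pace and stop on an object; the grip force is fixed at half the most. Time passes only in rows, so rows that repeat a pose let the fingers close. It gives the time, the measured TCP pose, the force and the opening at its end, in the units of the state.
- get_obs(): the state, without advancing time (a new reading comes with each control period).
- snapshot(name): name is "scene" or "top" or "wrist"; returns a dict with "frame" (420x560x3 uint8, red, green, blue), "z_map" (420x560 float32, m along the optical axis (not along the pixel's ray), 0 where there is no reading), "mtx" (3x3 intrinsics, pixels), "camera_from_world" (4x4, takes a point from world to camera coordinates); the wrist camera has in their place "tool_from_camera" (4x4, takes a point from camera to tool coordinates, whose origin is the TCP and whose axes are the flange's). Camera axes: x right, y up, looking along -z (the intrinsics and any distortion apply to the point x, -y, -z); pixel columns grow to the right and rows downward; lengths in m; the calibration is good to about 2 mm. A picture is of the moment at which its call begins: read the wrist's pose just before it.
- close_job(): hands the job in, once; it reports no verdict.
The state is a dict: "clock": time; "joint_pos": joint angles; "qvel": joint speeds; "tau": joint torques, N m; "tool_pos": TCP position; "orientation": TCP orientation; "force": force on the tool from outside, world axes, zero at the start; "moment": the same for the moment, N m; "opening": finger opening in m.
Only numpy, scipy, OpenCV 4.12 (cv2) and the standard library are available. Lean on these libraries where they do the work, as an engineer would, in place of code of your own. Each camera call takes 0.05 s, during which the arm holds its last target.

## Working session

There is one attempt and no reset: what is moved stays moved. The work goes in short steps, Python scripts to look and compute and a tool call to move; the robot and the scene stay as the last step left them, time stands still between calls to the robot, and variables do not carry over. Pictures are saved under pics/ and viewed, and the job is handed in when it is done.

Besides the shell and the picture viewer there is one more tool, called after ">>>" as a command line: name --pt "numbers of a row" for each row, then --argument value for the rest. play_rows: Moves the arm, as the interface text tells. Its arguments: {"type":"object","properties":{"series":{"type":"array"}},"required":["series"]}

```bash
mkdir -p pics; ls; cat > h.py <<'E'
import numpy as np, cv2
from plant import get_obs, snapshot, close_job
def save(s,n,scale=1.4):
    im=cv2.cvtColor(s["frame"],cv2.COLOR_RGB2BGR); im=cv2.resize(im,None,fx=scale,fy=scale); cv2.imwrite("pics/"+n+".png",im)
E
python3 - <<'E'
from h import *
print(get_obs())
for n in ("scene","top","wrist"):
    s=snapshot(n); save(s,n+"0"); np.save("pics/%s0.npy"%n,s,allow_pickle=True)
    print(n,s["mtx"].tolist(),{k:np.round(v,4).tolist() for k,v in s.items() if "from" in k},(s["z_map"]>0).mean(), s.keys())
E
```

```text
pics
{'clock': 0.0, 'joint_pos': array([ 9.04744915e+01,  2.05892855e+01,  6.33204220e-01, -1.82086945e-02,
       -7.01348793e+01, -1.65080778e+01]), 'qvel': array([ 0.0109885 ,  0.04799542,  0.10261338,  0.00998213, -0.08087908,
       -0.05554141]), 'tau': array([-6.83139187e-04, -5.82720852e+01,  2.93073517e+01,  6.99724406e+00,
        7.07796498e-03, -1.50551791e-04]), 'tool_pos': array([0.18634359, 0.64837413, 0.29124854]), 'orientation': array([ 1.79907925e+02, -9.43690612e-03, -1.60397798e+01]), 'force': array([-0.13626965, -0.46975898, -1.17200557]), 'moment': array([ 0.07506188, -0.03512139,  0.01650093]), 'opening': 0.08742148534290033}
scene [[539.4261624949258, 0.0, 280.1975481650902], [0.0, 539.4261624949258, 208.32666958176821], [0.0, 0.0, 1.0]] {'camera_from_world': [[-0.5866, -0.8097, -0.0158, 0.4294], [0.3166, -0.2472, 0.9158, -0.1868], [-0.7455, 0.5322, 0.4013, -0.8576], [0.0, 0.0, 0.0, 1.0]]} 0.9960331632653061 dict_keys(['frame', 'z_map', 'mtx', 'camera_from_world'])
top [[410.85643134461674, 0.0, 282.4351744852049], [0.0, 410.85643134461674, 208.64906069434005], [0.0, 0.0, 1.0]] {'camera_from_world': [[-0.0214, -0.9997, -0.0108, 0.1551], [0.9921, -0.0226, 0.1236, -0.5413], [-0.1238, -0.0081, 0.9923, -0.9856], [0.0, 0.0, 0.0, 1.0]]} 0.9962329931972789 dict_keys(['frame', 'z_map', 'mtx', 'camera_from_world'])
wrist [[365.96495013772454, 0.0, 279.6802265912753], [0.0, 365.96495013772454, 210.04062936329805], [0.0, 0.0, 1.0]] {'tool_from_camera': [[-0.0006, 0.9578, 0.2876, 0.0786], [1.0, 0.0005, 0.0003, 0.0001], [0.0001, 0.2876, -0.9578, -0.0923], [0.0, 0.0, 0.0, 1.0]]} 0.9957695578231293 dict_keys(['frame', 'z_map', 'mtx', 'tool_from_camera'])
```

View pics/scene0.png

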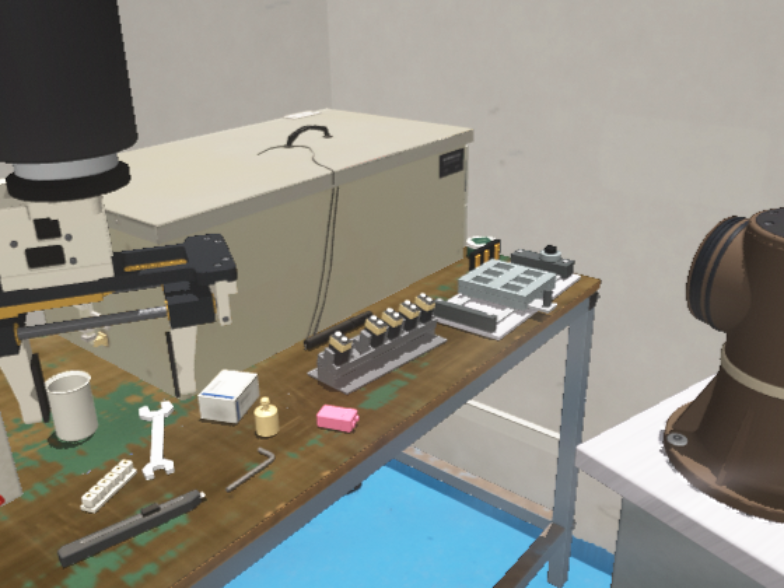

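View pics/top0.png

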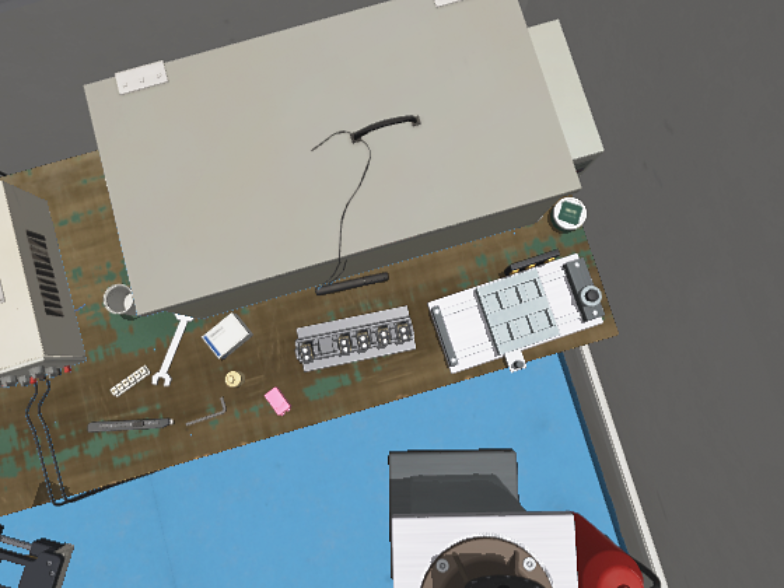

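View pics/wrist0.png

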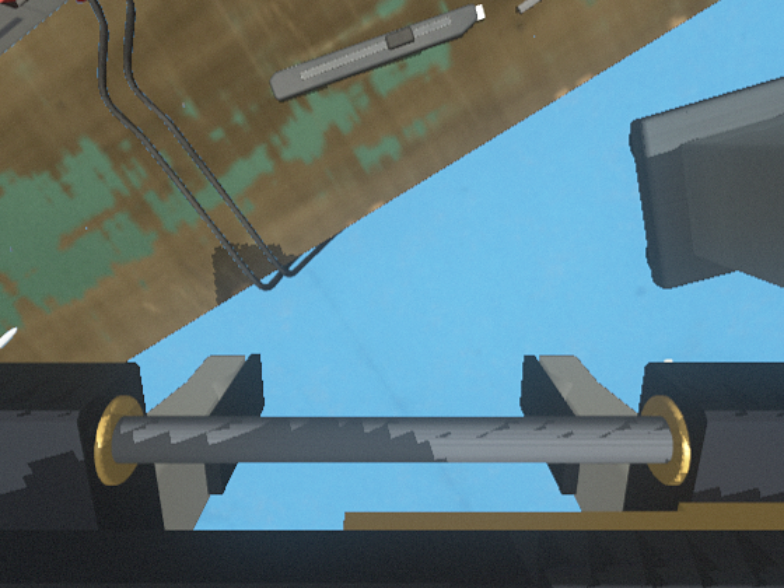

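Top view: the bin is at about (355,338) with batteries at (305,350), (343,343), (363,340), (383,337) and (403,332). The second slot from the left is empty. The carrier is at (516,310), its post at (516,362) and the button at (592,296). The pink look-alike at (277,401) is to be left alone.

```bash
cat >> h.py <<'E'
from scipy.spatial.transform import Rotation as R
def toolpose(o):
    T=np.eye(4);T[:3,:3]=R.from_euler('xyz',o["orientation"],degrees=True).as_matrix();T[:3,3]=o["tool_pos"];return T
def cam_to_world(s,o=None):
    if "camera_from_world" in s: return np.linalg.inv(s["camera_from_world"])
    return toolpose(o)@s["tool_from_camera"]
def xyz(s,o=None):
    z=s["z_map"].astype(float);K=s["mtx"];h,w=z.shape
    u,v=np.meshgrid(np.arange(w),np.arange(h))
    X=(u-K[0,2])/K[0,0]*z;Y=-(v-K[1,2])/K[1,1]*z
    P=np.stack([X,Y,-z],-1);T=cam_to_world(s,o)
    return P@T[:3,:3].T+T[:3,3]
def ray(s,u,v,z,o=None):
    K=s["mtx"];T=cam_to_world(s,o)
    d=T[:3,:3]@np.array([(u-K[0,2])/K[0,0],-(v-K[1,2])/K[1,1],-1]);c=T[:3,3]
    return c+d*(z-c[2])/d[2]
E
python3 - <<'E'
from h import *
s=np.load("pics/top0.npy",allow_pickle=True).item()
P=xyz(s)
for n,(u,v) in dict(table=(300,385),b0=(305,350),b1=(343,343),b2=(363,340),b3=(383,337),b4=(403,332),post=(516,362),btn=(592,296),tray=(516,310),floorL=(497,298),binfloor=(325,346),marker=(350,284),tin=(570,212),railL=(442,335),blkR=(577,275),lugtable=(600,340)).items():
    u=int(u/1.4);v=int(v/1.4)
    print(n,np.round(P[v,u],4))
im=cv2.cvtColor(s["frame"],cv2.COLOR_RGB2BGR)
cv2.imwrite("pics/topz.png",cv2.resize(im[175:275,200:450],None,fx=3.2,fy=3.2,interpolation=cv2.INTER_CUBIC))
E
```

```text
table [3.843e-01 3.194e-01 3.000e-04]
b0 [0.4449 0.2996 0.0723]
b1 [0.4551 0.2331 0.074 ]
b2 [0.4615 0.1999 0.0731]
b3 [0.4657 0.1669 0.0693]
b4 [0.4721 0.1334 0.0693]
post [ 0.4185 -0.0625  0.0376]
btn [ 0.5285 -0.1944  0.0563]
tray [ 0.5087 -0.0665  0.0386]
floorL [ 0.5328 -0.0372  0.0289]
binfloor [0.4528 0.2703 0.025 ]
marker [0.5652 0.2248 0.02  ]
tin [ 0.6847 -0.1747  0.0308]
railL [0.4677 0.0646 0.0329]
blkR [ 0.5688 -0.179   0.0353]
lugtable [ 0.4553 -0.2225  0.0023]
```

View pics/topz.png

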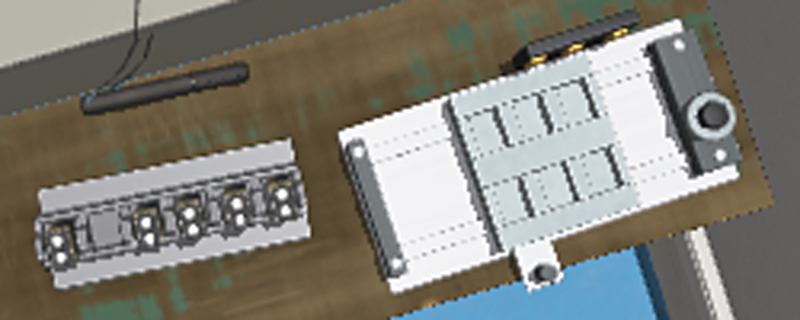

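```bash
python3 - <<'E'
from h import *
s=np.load("pics/top0.npy",allow_pickle=True).item()
P=xyz(s);X,Y,Z=P[...,0],P[...,1],P[...,2]
# box front face
m=(Z>0.05)&(Z<0.30)&(X>0.5)&(X<0.8)&(Y>-0.25)&(Y<0.4)
q=P[m]
for a,b in((-.25,-.2),(-.2,-.15),(-.15,-.1),(-.1,-.05),(-.05,0),(0,.05),(.05,.1),(.1,.15),(.15,.2),(.2,.25),(.25,.3)):
    k=(q[:,1]>a)&(q[:,1]<b)&(q[:,0]>0.56)
    if k.any(): print(a,np.round(q[k].min(0),3),np.round(q[k].max(0),3))
print('boxtop',np.round(P[100,300],3))
# carrier rim
im=s["frame"]
m=((abs(Z-.04)<.0035)&(X>.42)&(X<.6)&(Y<0.02)&(Y>-.13)).astype(np.uint8)
n,l,st,c=cv2.connectedComponentsWithStats(m); i=1+np.argmax(st[1:,4]); pts=P[l==i][:,:2]
r=cv2.minAreaRect((pts*1000).astype(np.float32));print('carrier',r, P[l==i].mean(0))
# base plate white
m=((Z>.002)&(Z<.1)&(X>.38)&(X<.55)&(Y>.09)&(Y<.33)).astype(np.uint8)
n,l,st,c=cv2.connectedComponentsWithStats(m); i=1+np.argmax(st[1:,4]); pts=P[l==i][:,:2]
r=cv2.minAreaRect((pts*1000).astype(np.float32));print('bin',r)
E
```

```text
-0.25 [ 0.745 -0.25   0.05 ] [ 0.8   -0.236  0.3  ]
-0.2 [ 0.725 -0.18   0.079] [ 0.8   -0.15   0.207]
-0.15 [ 0.588 -0.15   0.05 ] [ 0.8   -0.1    0.258]
-0.1 [ 0.574 -0.1    0.05 ] [ 0.8   -0.05   0.259]
-0.05 [ 0.628 -0.05   0.05 ] [ 0.8  -0.    0.26]
0 [0.614 0.    0.05 ] [0.8   0.05  0.259]
0.05 [0.601 0.05  0.05 ] [0.8   0.1   0.259]
0.1 [0.588 0.1   0.051] [0.8   0.15  0.283]
0.15 [0.574 0.15  0.052] [0.8   0.2   0.284]
0.2 [0.561 0.2   0.05 ] [0.8  0.25 0.26]
0.25 [0.56 0.25 0.05] [0.8   0.3   0.259]
boxtop [0.735 0.102 0.258]
carrier ((506.8062438964844, -70.6192398071289), (123.1180191040039, 112.45294189453125), 17.110977172851562) [ 0.50752511 -0.06856804  0.04016373]
bin ((474.0154724121094, 219.33399963378906), (107.31037139892578, 229.9698028564453), 11.938505172729492)
```

```bash
cat >> h.py <<'E'
def go(x,y,z,yaw):
    """z: grasp point height. prints move from current measured"""
    o=get_obs();T=toolpose(o)
    d=np.array([x,y,z+0.047])-o["tool_pos"]
    dt=T[:3,:3].T@d
    yaw0=o["orientation"][2]; sp=-((yaw-yaw0+180)%360-180)
    print("t",round(o["clock"],2),"opening",round(o["opening"],4),"F",np.round(o["force"],1),"pos",np.round(o["tool_pos"]-[0,0,.047],4),np.round(o["orientation"],2))
    print("MOVE",np.round(dt,4),"spin",round(sp,2),"len",round(np.linalg.norm(d),3))
E
python3 -c "
from h import *
go(.42,-.0,.24,15)"
```

```text
t 0.15 opening 0.088 F [-0.6  0.   0.4] pos [0.1863 0.6485 0.2445] [ 1.7993e+02 -1.0000e-02 -1.6040e+01]
MOVE [0.4037 0.5587 0.0052] spin -31.04 len 0.689
```

>>> play_rows --pt "50 0.41 0.55 0 -31" --pt "50 0.41 0.55 0 -31" --pt "50 0.41 0.55 0 -31" --pt "50 0.41 0.55 0 -31" --pt "50 0.41 0.55 0 -31" --pt "50 0.41 0.55 0 -31" --pt "50 0.41 0.55 0 -31" --pt "50 0.41 0.55 0 -31" --pt "50 0.41 0.55 0 -31" --pt "50 0.41 0.55 0 -31"

```text
clock: 1.15
tool_pos: [0.3629, 0.1789, 0.2924]
orientation: [-180.0, -0.0, 15.0]
force: [1.3, 0.8, -0.2]
opening: 0.0439
```

```bash
python3 -c "
from h import *
print(get_obs()['joint_pos'])
go(.45,0.02,.24,15)"
```

```text
[ 5.45367173e+01 -6.29768711e+00 -3.07553822e+01 -5.33664043e-04
 -6.54931590e+01  5.04800650e+01]
t 1.15 opening 0.0439 F [ 1.3  0.8 -0.2] pos [0.3629 0.1789 0.2454] [-1.7997e+02 -4.0000e-02  1.5020e+01]
MOVE [0.0429 0.176  0.0053] spin 0.02 len 0.181
```

>>> play_rows --pt "50 0.043 0.176 0 0" --pt "50 0.043 0.176 0 0" --pt "50 0.043 0.176 0 0" --pt "50 0.043 0.176 0 0" --pt "50 0.043 0.176 0 0" --pt "50 0.043 0.176 0 0"

```text
clock: 1.75
tool_pos: [0.4499, 0.0212, 0.2918]
orientation: [-180.0, 0.0, 14.8]
force: [-0.4, 0.4, -0.3]
opening: 0.044
```

```bash
python3 -c "
from h import *
o=get_obs();s=snapshot('wrist');save(s,'w1');np.save('pics/w1.npy',dict(s=s,o=o),allow_pickle=True)
s=snapshot('top');save(s,'t1')
go(.4185,-.0625,.042,15)"
```

```text
t 1.85 opening 0.0437 F [ 0.4 -0.6  0.6] pos [0.4496 0.0224 0.2451] [-1.7999e+02  1.0000e-02  1.4980e+01]
MOVE [-0.0519  0.074   0.2031] spin -0.02 len 0.222
```

View pics/w1.png

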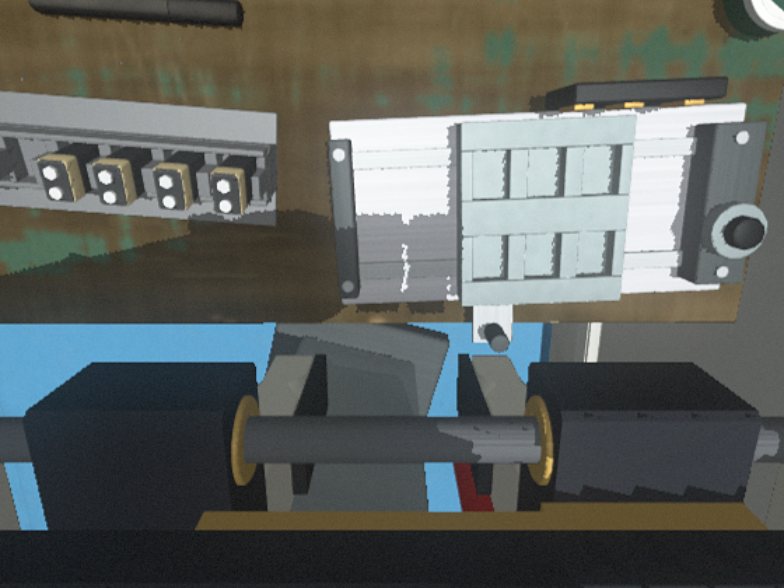

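View pics/t1.png

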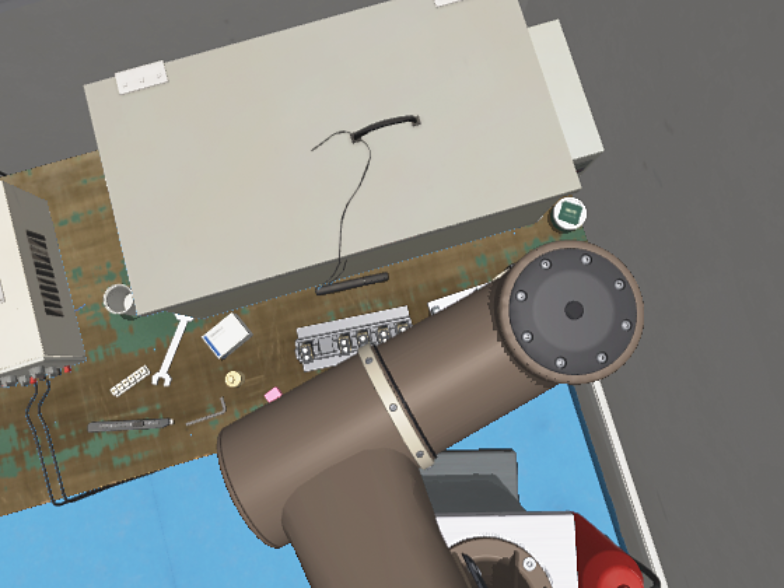

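```bash
cat > meas.py <<'E'
from h import *
d=np.load("pics/w1.npy",allow_pickle=True).item();s,o=d['s'],d['o']
P=xyz(s,o);X,Y,Z=P[...,0],P[...,1],P[...,2]
c,sn=np.cos(np.radians(15)),np.sin(np.radians(15))
def blob(name,m):
    n,l,st,ce=cv2.connectedComponentsWithStats(m.astype(np.uint8)); i=1+np.argmax(st[1:,4]); q=P[l==i]
    r=cv2.minAreaRect((q[:,:2]*1000).astype(np.float32))
    print(name,st[i],np.round(q.mean(0),4),"rect",np.round(r[0],1),np.round(r[1],1),round(r[2],1))
    return l==i
print("table z",np.median(Z[250//2:,][(Z[125:]>-.01)&(Z[125:]<.01)]), "plane")
blob("post",(Z>.0425)&(Z<.05)&(X<.44)&(abs(Y+.06)<.03))
blob("carrier",(abs(Z-.040)<.003)&(X>.43)&(X<.6)&(Y<0.03)&(Y>-.125))
blob("btn",(Z>.05)&(X>.48)&(Y<-.17))
blob("stopL",(abs(Z-.035)<.008)&(Y>.03)&(Y<.09)&(X<.56)&(X>.42))
blob("blkR",(abs(Z-.035)<.003)&(Y<-.13)&(X<.6)&(X>.45))
for i,(a,b) in enumerate(((.14,.12),(.175,.152),(.21,.185),(.245,.22))):
    blob("b%d"%i,(Z>.058)&(Z<.09)&(Y<a)&(Y>b)&(X<.55)&(X>.38))
blob("binfoot",(Z>.003)&(Z<.1)&(Y>.08)&(X<.55)&(X>.38))
print(np.round([ray(s,u/1.4,v/1.4,.04,o) for u,v in ((461,124),(633,116),(463,306),(620,300))],4))
E
python3 meas.py
```

```text
table z 0.00011650760201722954 plane
post [349 237  15  16 158] [ 0.4127 -0.0668  0.0479] rect [412.3 -67.4] [13.5 12.9] 59.3
carrier [  329    82   126   137 10243] [ 0.5095 -0.0663  0.0399] rect [504.6 -70.4] [124.3 111.9] 17.1
btn [519 155  27  24 501] [ 0.5282 -0.1952  0.0551] rect [ 528.2 -196.5] [20.8 21.2] 1.3
stopL [ 234  100   22  108 1590] [0.4704 0.0605 0.0337] rect [467.6  60.1] [103.   14.2] 17.2
blkR [ 495   87   53  117 3034] [ 0.5508 -0.1871  0.034 ] rect [ 542.1 -191.4] [109.8  35. ] 16.9
b0 [151 119  24  35 743] [0.4717 0.1296 0.0675] rect [470.9 130.6] [28.4 18.4] 7.4
b1 [109 116  27  35 795] [0.4657 0.1629 0.0672] rect [464.7 164.4] [28.1 18.1] 10.3
b2 [ 66 113  29  35 832] [0.4594 0.1978 0.0671] rect [458.3 199.5] [28.1 18.5] 10.7
b3 [ 26 110  32  35 886] [0.4536 0.2295 0.0668] rect [452.3 231.5] [28.2 18.9] 11.3
binfoot [    0    65   198    97 15193] [0.4709 0.2009 0.0325] rect [465.2 215.6] [ 80.3 203.5] 10.5
[[ 5.465e-01  5.000e-04  4.000e-02]
 [ 5.790e-01 -1.037e-01  4.000e-02]
 [ 4.300e-01 -3.660e-02  4.000e-02]
 [ 4.625e-01 -1.422e-01  4.000e-02]]
```

```bash
python3 -c "
from h import *
go(.4123+.004*.956,-.067+.004*.294,.044,17)
d=np.load('pics/w1.npy',allow_pickle=True).item();P=xyz(d['s'],d['o'])
for u,v in((478,330),(515,315),(480,315)): print(P[int(v/1.4),int(u/1.4)])"
```

```text
t 1.85 opening 0.0437 F [ 0.4 -0.6  0.6] pos [0.4496 0.0224 0.2451] [-1.7999e+02  1.0000e-02  1.4980e+01]
MOVE [-0.0551  0.0766  0.2011] spin -2.02 len 0.222
[ 0.41016082 -0.05668075  0.02140725]
[ 0.42178228 -0.08702368 -0.00076542]
[ 0.4207568  -0.05462638  0.02024086]
```

>>> play_rows --pt "50 -0.055 0.077 0.0 -2" --pt "50 -0.055 0.077 0.06 -2" --pt "50 -0.055 0.077 0.11 -2" --pt "50 -0.055 0.077 0.15 -2" --pt "50 -0.055 0.077 0.175 -2" --pt "50 -0.055 0.077 0.199 -2" --pt "50 -0.055 0.077 0.199 -2"

```text
clock: 2.55
tool_pos: [0.4147, -0.0661, 0.0908]
orientation: [-180.0, 0.3, 17.1]
force: [-0.1, -0.1, -0.7]
opening: 0.0435
```

```bash
python3 -c "
from h import *
o=get_obs();s=snapshot('wrist');save(s,'w2')
go(.4123+.004*.956,-.067+.004*.294,.046,17)"
```

```text
t 2.6 opening 0.0436 F [-0.1  0.5  0.1] pos [ 0.4159 -0.0659  0.0455] [179.99   0.19  17.09]
MOVE [ 0.0002 -0.     -0.0005] spin 0.09 len 0.001
```

View pics/w2.png

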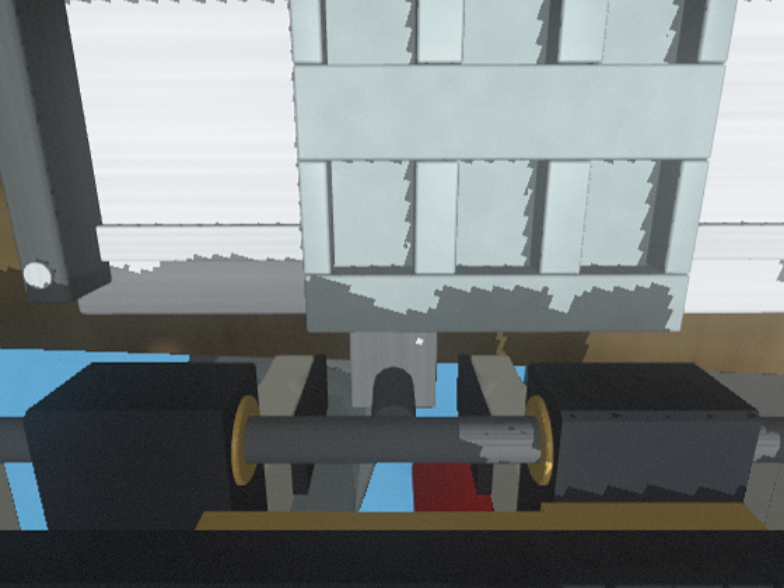

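>>> play_rows --pt "5 0 0 0 0" --pt "5 0 0 0 0" --pt "5 0 0 0 0" --pt "5 0 -0.01 0 0" --pt "5 0 -0.02 0 0" --pt "5 0 -0.03 0 0" --pt "5 0 -0.04 0 0" --pt "5 0 -0.045 0 0" --pt "5 0 -0.05 0 0" --pt "5 0 -0.05 0 0"

```text
clock: 3.6
tool_pos: [0.4024, -0.0175, 0.094]
orientation: [-180.0, -0.1, 17.0]
force: [-2.7, 1.9, 10.3]
opening: 0.0132
```

```bash
python3 -c "
from h import *
o=get_obs();s=snapshot('wrist');save(s,'w3')
go(.4123+.004*.956,-.067+.004*.294,.046,17)"
```

```text
t 3.65 opening 0.0133 F [-3.4  3.7  9.8] pos [ 0.4024 -0.0176  0.047 ] [-1.7998e+02 -1.1000e-01  1.7030e+01]
MOVE [-0.001   0.0502  0.001 ] spin 0.03 len 0.05
```

View pics/w3.png

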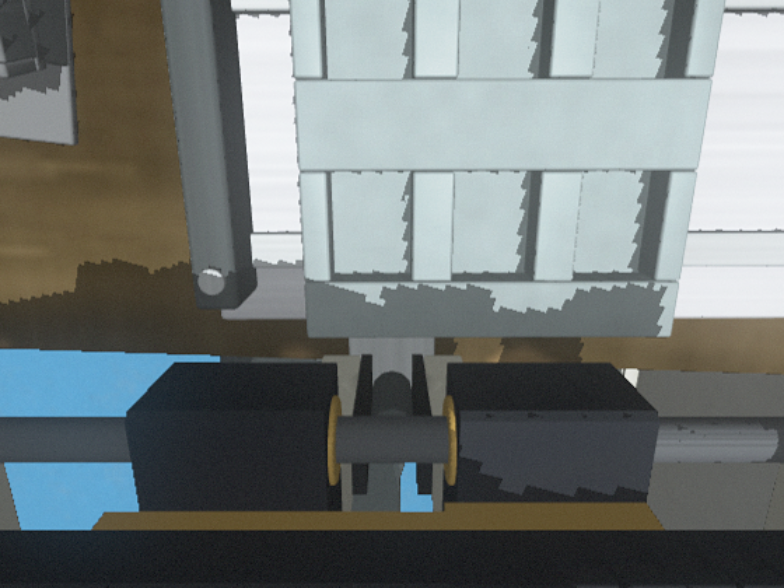

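>>> play_rows --pt "5 0 -0.004 0 0" --pt "5 0 -0.008 0 0" --pt "5 0 -0.012 0 0" --pt "5 0 -0.016 0 0" --pt "5 0 -0.02 0 0" --pt "5 0 -0.023 0 0"

```text
clock: 4.25
tool_pos: [0.3967, 0.0004, 0.0941]
orientation: [179.6, 0.0, 17.3]
force: [30.4, -54.3, -7.0]
opening: 0.0211
```

```bash
python3 -c "
from h import *
o=get_obs();s=snapshot('wrist');save(s,'w4')
go(.4123+.004*.956,-.067+.004*.294,.046,17)"
```

```text
t 4.3 opening 0.0208 F [ 29.9 -53.4  -6.6] pos [0.3967 0.0004 0.0471] [1.7962e+02 2.0000e-02 1.7250e+01]
MOVE [-0.0011  0.069   0.0015] spin 0.25 len 0.069
```

View pics/w4.png

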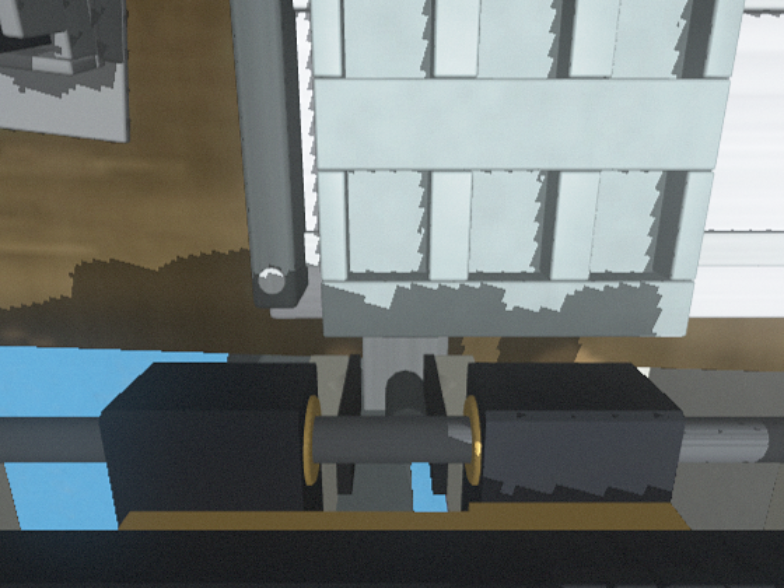

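>>> play_rows --pt "5 0 0.005 0 0" --pt "35 0 0.005 0 0" --pt "35 0 0.005 0 0" --pt "35 0 0.005 0 0" --pt "35 0 0.005 -0.05 0" --pt "35 0 0.005 -0.1 0" --pt "35 0 0.005 -0.15 0" --pt "35 0.04 -0.035 -0.18 0" --pt "35 0.04 -0.08 -0.18 0" --pt "35 0.04 -0.08 -0.18 0"

```text
clock: 5.3
tool_pos: [0.4104, 0.0959, 0.2747]
orientation: [-179.9, -0.2, 17.2]
force: [-0.3, 0.6, -0.5]
opening: 0.0307
```

```bash
python3 -c "
from h import *
o=get_obs();s=snapshot('wrist');save(s,'w5');np.save('pics/w1.npy',dict(s=s,o=o),allow_pickle=True)
go(.4123+.004*.956,-.067+.004*.294,.046,17)"
```

```text
t 5.35 opening 0.0307 F [ 0.3 -0.1 -0.5] pos [0.4098 0.0946 0.2268] [-1.7992e+02 -8.0000e-02  1.7210e+01]
MOVE [-0.0417  0.1554  0.1805] spin 0.21 len 0.242
```

View pics/w5.png

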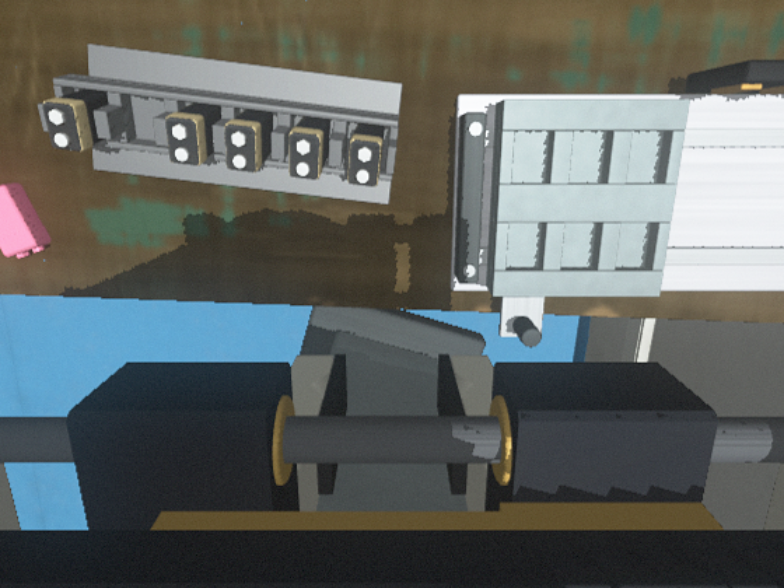

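```bash
cat > meas2.py <<'E'
from h import *
d=np.load("pics/w1.npy",allow_pickle=True).item();s,o=d['s'],d['o']
P=xyz(s,o);X,Y,Z=P[...,0],P[...,1],P[...,2]
def blobs(name,m,amin=60,pr=True):
    n,l,st,ce=cv2.connectedComponentsWithStats(m.astype(np.uint8))
    for i in range(1,n):
        if st[i,4]<amin: continue
        q=P[l==i]; r=cv2.minAreaRect((q[:,:2]*1000).astype(np.float32))
        print(name,st[i,4],np.round(ce[i]*1.4),np.round(q.mean(0),4),"rect",np.round(r[0],1),np.round(r[1],1),round(r[2],1))
blobs("post",(Z>.0425)&(Z<.05)&(X<.44)&(abs(Y-0.01)<.03))
c=(X>.41)&(X<.62)&(Y<0.09)&(Y>-.09)
blobs("carrier",(abs(Z-.040)<.0025)&c,800)
blobs("floor",(Z<.034)&(Z>.024)&c,60)
blobs("b",(Z>.058)&(Z<.09)&(Y>.1)&(X<.55)&(X>.38),200)
blobs("foot",(Z>.003)&(Z<.1)&(Y>.08)&(X<.53)&(X>.38),3000)
E
python3 meas2.py
```

```text
post 184 [530. 336.] [ 0.3935 -0.0054  0.048 ] rect [393.   -6.2] [13.3 13.5] 4.2
carrier 12115 [586. 195.] [ 0.4897 -0.0078  0.0399] rect [485.4  -9.2] [124.3 113. ] 17.1
floor 124 [712.  82.] [ 0.5765 -0.0577  0.0295] rect [575.1 -60.5] [18.7  8.8] 53.9
floor 294 [494. 195.] [0.4723 0.0452 0.029 ] rect [468.9  44. ] [122.9   1.2] 17.2
floor 1228 [469. 197.] [0.4664 0.0608 0.0326] rect [464.6  59.1] [108.9  14.5] 17.1
floor 966 [530. 157.] [0.5024 0.0315 0.0282] rect [502.   31.9] [31.8 22.5] 16.9
floor 934 [588. 157.] [ 0.5135 -0.0037  0.0282] rect [512.9  -3.1] [31.7 21.1] 17.6
floor 926 [646. 157.] [ 0.5241 -0.0389  0.0285] rect [523.4 -37.5] [32.3 22.2] 15.4
floor 828 [524. 245.] [0.4476 0.0146 0.0282] rect [447.7  15.6] [30.8 22.8] 16.6
floor 815 [579. 245.] [ 0.4586 -0.0206  0.0284] rect [458.6 -19.1] [31.5 22.8] 16.5
floor 787 [634. 245.] [ 0.4696 -0.0558  0.0284] rect [469.5 -54.8] [31.2 21.4] 17.7
b 1043 [ 66. 124.] [0.441  0.2951 0.067 ] rect [440. 297.] [28.  18.8] 10.6
b 939 [185. 138.] [0.4529 0.2302 0.0673] rect [452.2 231.7] [28.1 18. ] 10.0
b 893 [242. 145.] [0.4586 0.1987 0.0675] rect [457.9 200.1] [28.2 18.6] 10.5
b 846 [305. 153.] [0.465  0.1641 0.0678] rect [464.4 164.6] [28.1 17.9] 10.6
b 807 [364. 160.] [0.471  0.1311 0.068 ] rect [470.6 131.2] [28.1 18. ] 10.4
foot 19929 [228. 124.] [0.4655 0.2186 0.0334] rect [464.5 217.8] [ 79.9 207.3] 10.5
```

```bash
python3 -c "
from h import *
x,y=.393+.006*.956,-.0062+.006*.294
go(x-.294*.004,y+.956*.004,.046,17)"
```

```text
t 5.35 opening 0.0307 F [ 0.3 -0.1 -0.5] pos [0.4098 0.0946 0.2268] [-1.7992e+02 -8.0000e-02  1.7210e+01]
MOVE [-0.0402  0.0876  0.1806] spin 0.21 len 0.205
```

>>> play_rows --pt "35 -0.04 0.0875 0.0 0" --pt "35 -0.04 0.0875 0.03 0" --pt "35 -0.04 0.0875 0.08 0" --pt "35 -0.04 0.0875 0.13 0" --pt "35 -0.04 0.0875 0.16 0" --pt "35 -0.04 0.0875 0.18 0" --pt "35 -0.04 0.0875 0.18 0" --pt "35 -0.04 0.0845 0.18 0" --pt "35 -0.04 0.082 0.18 0" --pt "35 -0.04 0.082 0.18 0"

```text
clock: 6.35
tool_pos: [0.3966, 0.002, 0.0943]
orientation: [-180.0, -0.2, 17.0]
force: [1.4, -0.5, -0.3]
opening: 0.0305
```

>>> play_rows --pt "35 0 -0.001 0 0" --pt "35 0 -0.001 0 0"

```text
clock: 6.55
tool_pos: [0.3959, 0.0026, 0.0938]
orientation: [-180.0, -0.1, 17.0]
force: [-0.0, -0.2, -0.4]
opening: 0.0308
```

>>> play_rows --pt "35 0 -0.001 0 0" --pt "35 0 -0.001 0 0"

```text
clock: 6.75
tool_pos: [0.3955, 0.0033, 0.0934]
orientation: [180.0, -0.0, 17.0]
force: [-0.0, 0.9, 0.0]
opening: 0.0307
```

>>> play_rows --pt "35 0 -0.001 0 0" --pt "35 0 -0.0015 0 0" --pt "35 0 -0.0015 0 0"

```text
clock: 7.05
tool_pos: [0.3953, 0.0038, 0.0933]
orientation: [179.9, 0.0, 17.0]
force: [6.7, -12.0, -0.4]
opening: 0.0309
```

>>> play_rows --pt "35 0 -0.001 0 0" --pt "35 0 -0.0015 0 0" --pt "35 0 -0.0015 0 0"

```text
clock: 7.35
tool_pos: [0.3951, 0.0042, 0.0933]
orientation: [179.8, 0.1, 17.1]
force: [14.6, -24.0, -3.4]
opening: 0.0308
```

>>> play_rows --pt "35 0 -0.001 0 0" --pt "35 0 -0.001 0 0"

```text
clock: 7.55
tool_pos: [0.395, 0.0045, 0.0933]
orientation: [179.7, 0.1, 17.1]
force: [19.0, -33.2, -6.3]
opening: 0.0305
```

```bash
cat >> h.py <<'E'
BC=np.array([.4645,.2178]);BY=10.5
def binpt(x,y,c=None,yaw=None):
    c=BC if c is None else c; a=np.radians(BY if yaw is None else yaw)
    return c+np.array([np.cos(a)*x-np.sin(a)*y,np.sin(a)*x+np.cos(a)*y])/1000
CC=np.array([.4854,-.0092]);CY=17.1
def pocket(i,dx=0,dy=0):
    a=np.radians(CY);x=(-28 if i<3 else 28)+dx;y=36-36*(i%3)+dy
    return CC+np.array([np.cos(a)*x-np.sin(a)*y,np.sin(a)*x+np.cos(a)*y])/1000
E
python3 -c "
from h import *
for i in range(6): print(i,pocket(i).round(4))
d=np.load('pics/w1.npy',allow_pickle=True).item();P=xyz(d['s'],d['o'])
q=(P[...,:2]-BC)*1000;a=np.radians(BY);xb=q[...,0]*np.cos(a)+q[...,1]*np.sin(a);yb=-q[...,0]*np.sin(a)+q[...,1]*np.cos(a);Z=P[...,2]*1000
for y0 in (-85,51):
  for x0 in range(-45,45,5):
    m=(abs(xb-x0)<2.5)&(abs(yb-y0)<8)&(Z<100)
    if m.any(): print(y0,x0,np.round(Z[m].max()),end='; ')
  print()
p=binpt(-11.5,-85);go(p[0],p[1],.15,BY-90)"
```

```text
0 [0.4481 0.017 ]
1 [ 0.4586 -0.0174]
2 [ 0.4692 -0.0518]
3 [0.5016 0.0334]
4 [ 0.5122 -0.001 ]
5 [ 0.5227 -0.0354]
-85 -45 1.0; -85 -40 6.0; -85 -35 6.0; -85 -30 6.0; -85 -25 65.0; -85 -20 70.0; -85 -15 72.0; -85 -10 74.0; -85 -5 74.0; -85 0 73.0; -85 5 66.0; -85 10 46.0; -85 15 43.0; -85 20 32.0; -85 25 6.0; -85 30 6.0; -85 35 6.0; -85 40 5.0; 
51 -45 2.0; 51 -40 5.0; 51 -35 6.0; 51 -30 5.0; 51 -25 5.0; 51 -20 35.0; 51 -15 32.0; 51 -10 23.0; 51 -5 25.0; 51 0 26.0; 51 5 27.0; 51 10 44.0; 51 15 44.0; 51 20 32.0; 51 25 6.0; 51 30 6.0; 51 35 6.0; 51 40 5.0; 
t 7.55 opening 0.0305 F [ 19.  -33.2  -6.3] pos [0.395  0.0045 0.0463] [1.7975e+02 7.0000e-02 1.7120e+01]
MOVE [ 0.1078 -0.0998 -0.1043] spin 96.62 len 0.18
```

>>> play_rows --pt "50 0 0.004 0 0" --pt "50 0 0.004 -0.04 0" --pt "50 0 0.004 -0.09 0" --pt "50 0.06 -0.05 -0.104 0" --pt "50 0.108 -0.1 -0.104 8" --pt "50 0.108 -0.1 -0.104 17" --pt "50 0.108 -0.1 -0.104 26" --pt "50 0.108 -0.1 -0.104 35" --pt "50 0.108 -0.1 -0.104 44" --pt "50 0.108 -0.1 -0.104 52"

```text
clock: 8.55
tool_pos: [0.4681, 0.1344, 0.1968]
orientation: [180.0, 0.0, -34.3]
force: [0.4, -0.6, 0.8]
opening: 0.0438
```

```bash
python3 -c "
from h import *
p=binpt(-11.5,-85);go(p[0],p[1],.15,BY-90)"
```

```text
t 8.55 opening 0.0438 F [ 0.4 -0.6  0.8] pos [0.4681 0.1344 0.1498] [ 1.7996e+02  3.0000e-02 -3.4350e+01]
MOVE [ 0.0017  0.0015 -0.0002] spin 45.15 len 0.002
```

>>> play_rows --pt "50 0.0017 0.0015 0 45.2" --pt "50 0.0017 0.0015 0 45.2" --pt "50 0.0017 0.0015 0 45.2" --pt "50 0.0017 0.0015 0 45.2" --pt "50 0.0017 0.0015 0 45.2" --pt "50 0.0017 0.0015 0 45.2" --pt "50 0.0017 0.0015 0 45.2"

```text
clock: 9.25
tool_pos: [0.4687, 0.132, 0.1969]
orientation: [180.0, -0.0, -79.2]
force: [-0.0, 0.6, 0.7]
opening: 0.044
```

```bash
python3 -c "
from h import *
o=get_obs();s=snapshot('wrist');save(s,'w6')
s=snapshot('top');save(s,'t6');s=snapshot('scene');save(s,'s6')
p=binpt(-11.5,-85);go(p[0],p[1],.067,BY-90)"
```

```text
t 9.4 opening 0.0435 F [-0.  -0.7  1. ] pos [0.4688 0.132  0.1501] [179.99  -0.   -79.13]
MOVE [-0.0001  0.0001  0.0831] spin 0.37 len 0.083
```

View pics/w6.png

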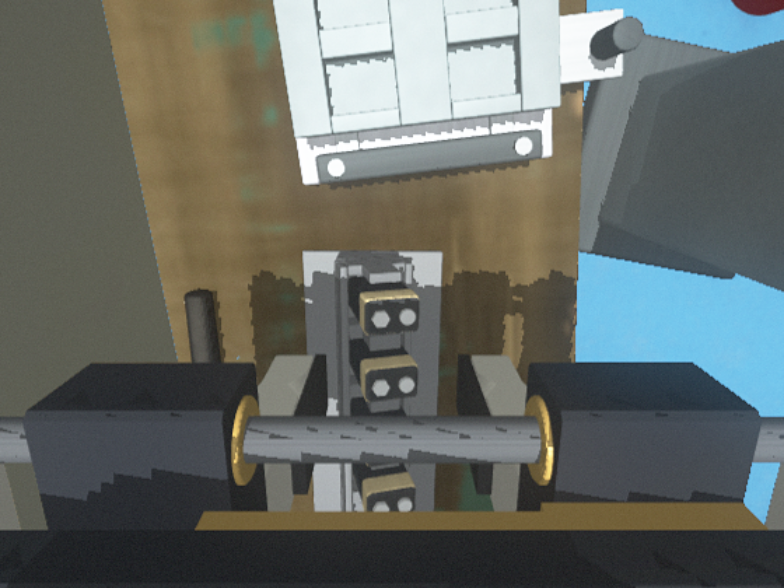

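View pics/s6.png

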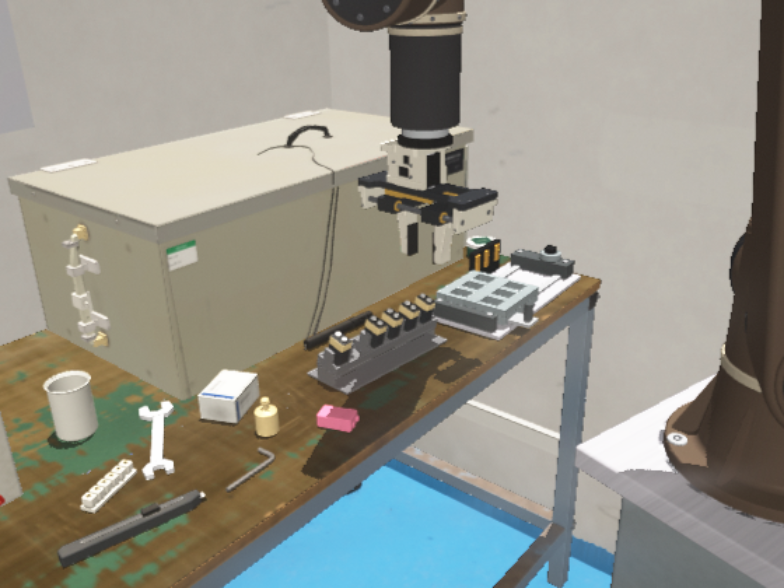

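>>> play_rows --pt "50 0 0 0.03 0.4" --pt "50 0 0 0.055 0.4" --pt "50 0 0 0.07 0.4" --pt "50 0 0 0.08 0.4" --pt "50 0 0 0.083 0.4" --pt "50 0 0 0.083 0.4"

```text
clock: 10.0
tool_pos: [0.469, 0.1321, 0.1142]
orientation: [180.0, -0.0, -79.6]
force: [-0.1, 0.2, 0.1]
opening: 0.0437
```

```bash
python3 -c "
from h import *
o=get_obs();s=snapshot('wrist');save(s,'w7')
s=snapshot('scene');cv2.imwrite('pics/s7.png',cv2.resize(cv2.cvtColor(s['frame'][120:320,200:430],cv2.COLOR_RGB2BGR),None,fx=3,fy=3))
p=binpt(-11.5,-85);go(p[0],p[1],.067,BY-90)"
```

```text
t 10.1 opening 0.0435 F [ 0.6  0.8 -0.3] pos [0.4693 0.1323 0.0679] [-1.7994e+02  2.0000e-02 -7.9580e+01]
MOVE [0.0001 0.0007 0.0009] spin -0.08 len 0.001
```

View pics/w7.png

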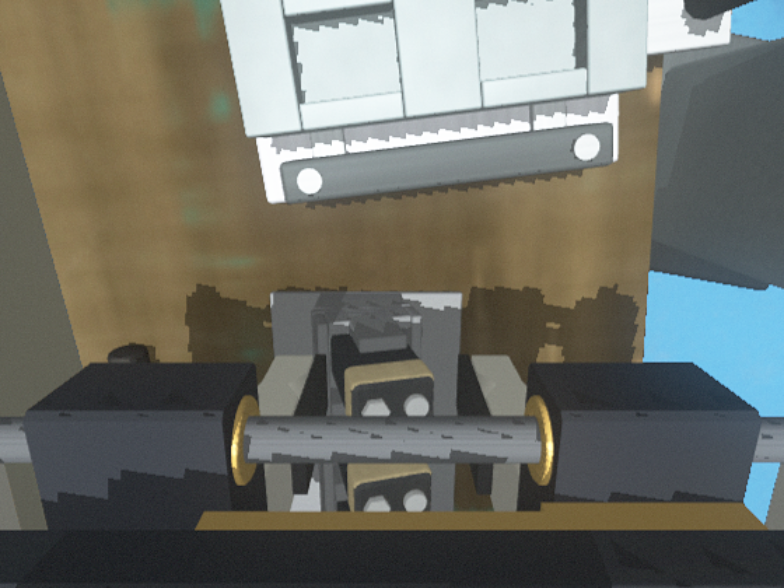

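View pics/s7.png

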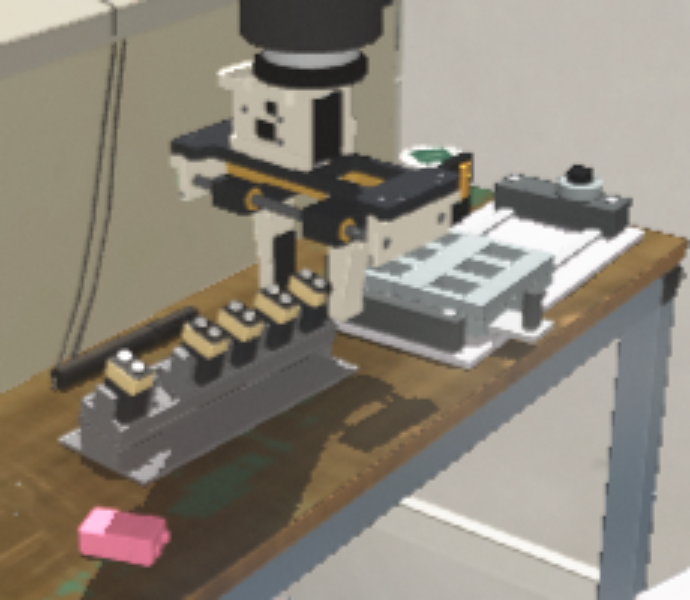

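>>> play_rows --pt "36 0 0 0 0" --pt "32 0 0 0 0" --pt "28 0 0 0 0" --pt "24 0 0 0 0" --pt "20 0 0 0 0" --pt "20 0 0 0 0" --pt "20 0 0 0 0"

```text
clock: 10.8
tool_pos: [0.4693, 0.1323, 0.1148]
orientation: [-179.9, 0.0, -79.6]
force: [-1.4, 0.3, 6.1]
opening: 0.0291
```

```bash
python3 -c "
from h import *
o=get_obs();s=snapshot('wrist');save(s,'w8')
s=snapshot('scene');cv2.imwrite('pics/s8.png',cv2.resize(cv2.cvtColor(s['frame'][120:320,200:430],cv2.COLOR_RGB2BGR),None,fx=3,fy=3))
p=binpt(-11.5,-85);go(p[0],p[1],.067,BY-90)"
```

```text
t 10.9 opening 0.0287 F [-0.7  0.   6.5] pos [0.4693 0.1323 0.0678] [-1.7993e+02  2.0000e-02 -7.9590e+01]
MOVE [0.     0.0006 0.0008] spin -0.09 len 0.001
```

View pics/s8.png

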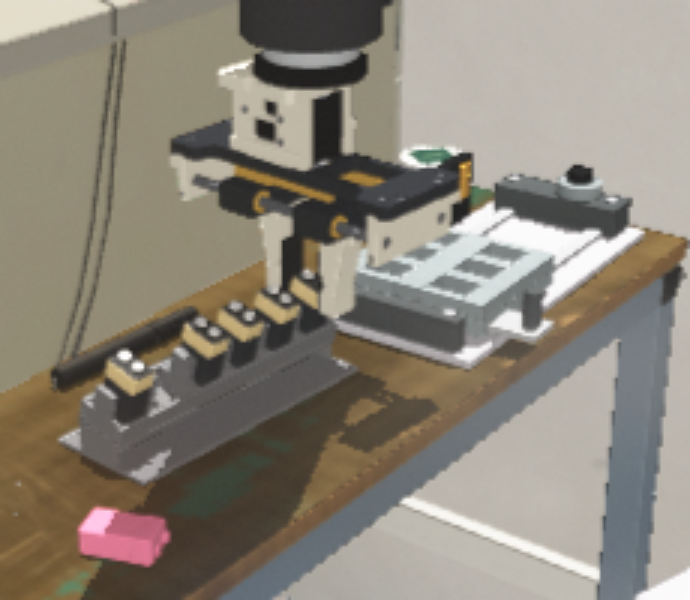

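>>> play_rows --pt "20 0 0 -0.003 0" --pt "20 0 0 -0.006 0" --pt "20 0 0 -0.009 0" --pt "20 0 0 -0.012 0" --pt "20 0 0 -0.012 0" --pt "20 0 0 -0.012 0"

```text
clock: 11.5
tool_pos: [0.4689, 0.132, 0.1262]
orientation: [-180.0, 0.0, -79.6]
force: [-1.0, -0.2, -0.9]
opening: 0.029
```

```bash
python3 -c "
from h import *
o=get_obs();s=snapshot('wrist');save(s,'w9')
s=snapshot('scene');cv2.imwrite('pics/s9.png',cv2.resize(cv2.cvtColor(s['frame'][120:320,200:430],cv2.COLOR_RGB2BGR),None,fx=3,fy=3))
p=binpt(-11.5,-85);go(p[0],p[1],.067,BY-90)"
```

```text
t 11.6 opening 0.0289 F [-1.  -0.4  0.2] pos [0.4688 0.132  0.0791] [179.99  -0.   -79.61]
MOVE [-0.0002  0.0001  0.0121] spin -0.11 len 0.012
```

View pics/s9.png

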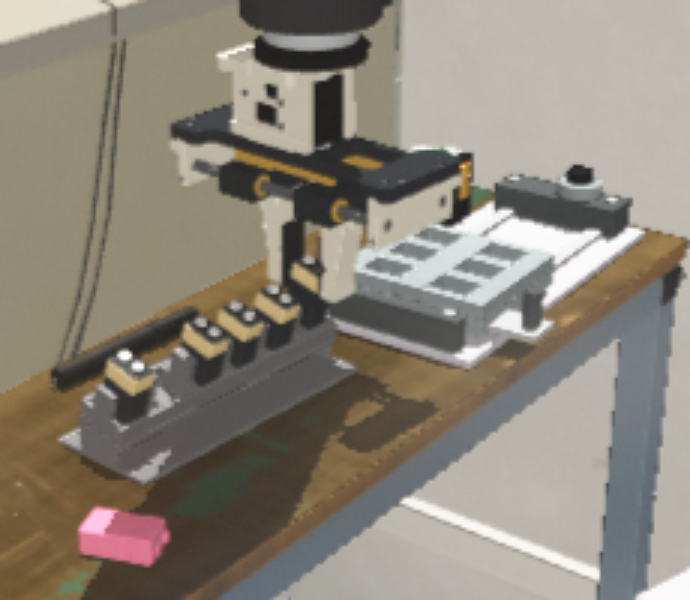

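View pics/w9.png

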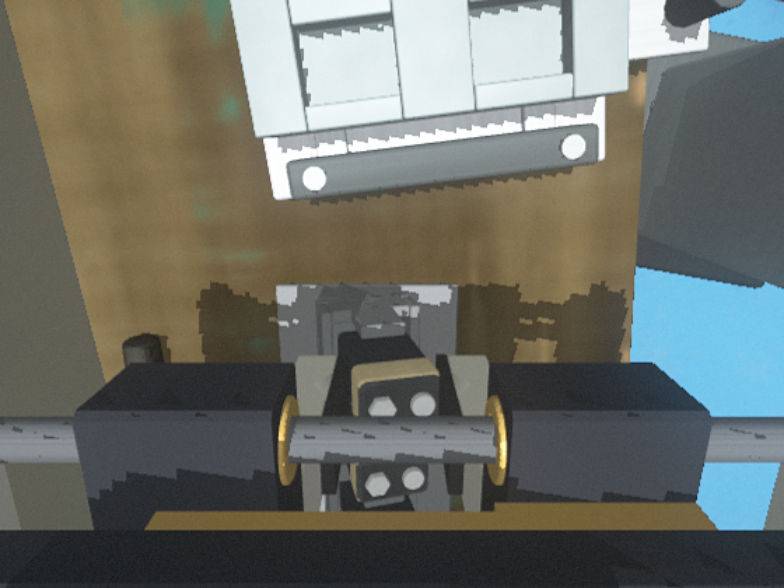

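```bash
sed -i 's/^CC=.*/CC=np.array([.4855,-.0097]);CY=17.1/' h.py; python3 -c "
from h import *
p=pocket(5,-5.5,0);go(p[0],p[1],.15,CY-90)"
```

```text
t 11.6 opening 0.0289 F [-1.  -0.4  0.2] pos [0.4688 0.132  0.0791] [179.99  -0.   -79.61]
MOVE [ 0.1755 -0.0174 -0.0709] spin -6.71 len 0.19
```

>>> play_rows --pt "20 0 0 -0.04 0" --pt "20 0 0 -0.071 0" --pt "20 0.03 -0.003 -0.071 -2" --pt "20 0.07 -0.007 -0.071 -4" --pt "20 0.11 -0.011 -0.071 -6.7" --pt "20 0.15 -0.015 -0.071 -6.7" --pt "20 0.1755 -0.0174 -0.071 -6.7" --pt "20 0.1755 -0.0174 -0.071 -6.7" --pt "20 0.1755 -0.0174 -0.071 -6.7"

```text
clock: 12.5
tool_pos: [0.5175, -0.0381, 0.1968]
orientation: [180.0, 0.0, -73.0]
force: [-0.0, 0.4, -1.0]
opening: 0.0274
```

```bash
python3 -c "
from h import *
p=pocket(5,-5.5,0);go(p[0],p[1],.078,CY-90)
s=snapshot('scene');cv2.imwrite('pics/s10.png',cv2.resize(cv2.cvtColor(s['frame'][60:300,230:480],cv2.COLOR_RGB2BGR),None,fx=2.5,fy=2.5,interpolation=cv2.INTER_CUBIC))
s=snapshot('top');save(s,'t10')
"
```

```text
t 12.5 opening 0.0274 F [-0.   0.4 -1. ] pos [ 0.5175 -0.0381  0.1498] [ 1.7996e+02  1.0000e-02 -7.3010e+01]
MOVE [-0.0005 -0.0003  0.0718] spin -0.11 len 0.072
```

View pics/s10.png

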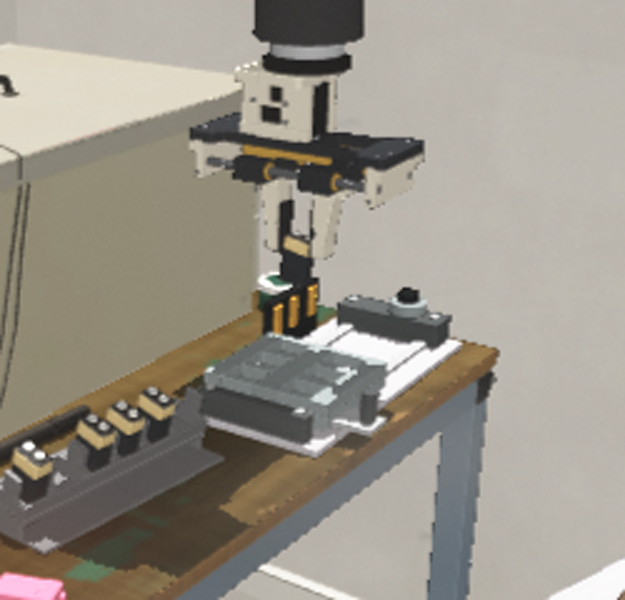

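```bash
python3 -c "
from h import *
s=np.load('pics/top0.npy',allow_pickle=True).item();P=xyz(s)
a=np.radians(CY);q=(P[...,:2]-CC)*1000;x=q[...,0]*np.cos(a)+q[...,1]*np.sin(a);y=-q[...,0]*np.sin(a)+q[...,1]*np.cos(a);Z=P[...,2]*1000
for y0 in range(-150,60,10):
  m=(abs(y-y0)<5)&(x>60)&(x<100)&(Z>20)&(Z<120)
  if m.any(): print(y0,x[m].min().round(),x[m].max().round(),Z[m].max().round())
"
```

```text
-150 68.0 82.0 66.0
-140 68.0 82.0 67.0
-130 71.0 82.0 66.0
-120 62.0 82.0 65.0
-110 61.0 82.0 66.0
-100 61.0 82.0 66.0
-90 60.0 82.0 66.0
-80 61.0 83.0 64.0
-70 61.0 81.0 65.0
-60 61.0 64.0 42.0
-50 60.0 64.0 44.0
-40 60.0 64.0 44.0
-30 61.0 64.0 42.0
-20 61.0 64.0 43.0
-10 60.0 63.0 43.0
```

>>> play_rows --pt "20 -0.0005 0 0.03 0" --pt "20 -0.0005 0 0.055 0" --pt "20 -0.0005 0 0.066 0" --pt "20 -0.0005 0 0.07 0" --pt "20 -0.0005 0 0.072 0" --pt "20 -0.0005 0 0.072 0"

```text
clock: 13.2
tool_pos: [0.5181, -0.0366, 0.1259]
orientation: [-179.9, -0.0, -72.9]
force: [-0.2, 1.1, -0.5]
opening: 0.0275
```

```bash
python3 -c "
from h import *
p=pocket(5,-5.5,0);go(p[0],p[1],.078,CY-90)
s=snapshot('wrist');save(s,'w11')
s=snapshot('scene');cv2.imwrite('pics/s11.png',cv2.resize(cv2.cvtColor(s['frame'][60:300,230:480],cv2.COLOR_RGB2BGR),None,fx=2.5,fy=2.5,interpolation=cv2.INTER_CUBIC))
"
```

```text
t 13.2 opening 0.0275 F [-0.2  1.1 -0.5] pos [ 0.5181 -0.0366  0.0789] [-1.7994e+02 -1.0000e-02 -7.2870e+01]
MOVE [0.0007 0.0007 0.0009] spin 0.03 len 0.001
```

View pics/w11.png

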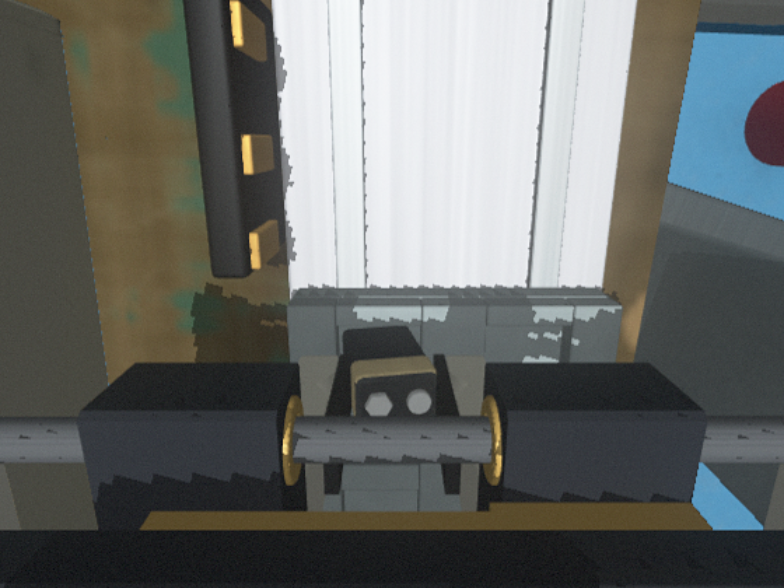

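View pics/s11.png

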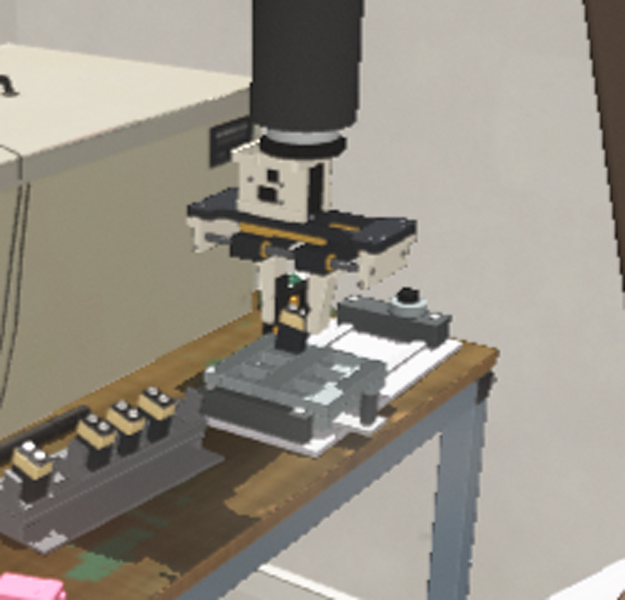

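>>> play_rows --pt "20 0.0005 0 0.003 0" --pt "20 0.0005 0 0.005 0" --pt "20 0.0005 0 0.005 0"

```text
clock: 13.6
tool_pos: [0.5209, -0.0368, 0.1226]
orientation: [-179.6, -0.1, -72.8]
force: [1.7, 2.2, 9.7]
opening: 0.0267
```

>>> play_rows --pt "20 0 0 0.0015 0" --pt "20 0 0 0.003 0" --pt "20 0 0 0.003 0"

```text
clock: 13.9
tool_pos: [0.5231, -0.036, 0.1209]
orientation: [-179.3, -0.1, -72.8]
force: [5.6, 4.0, 14.7]
opening: 0.0261
```

```bash
python3 -c "
from h import *
p=pocket(5,-5.5,0);go(p[0],p[1],.078,CY-90)"
```

```text
t 13.9 opening 0.0261 F [ 5.6  4.  14.7] pos [ 0.5231 -0.036   0.0739] [-1.793e+02 -9.000e-02 -7.277e+01]
MOVE [-0.0002  0.0056 -0.0042] spin 0.13 len 0.007
```

>>> play_rows --pt "20 0 -0.003 0 0" --pt "20 0 -0.0055 0 0" --pt "36 0 -0.0055 0 0" --pt "42 0 -0.0055 0 0" --pt "42 0 -0.0055 0 0" --pt "42 0 -0.0055 -0.01 0" --pt "42 0 -0.0055 -0.03 0" --pt "42 0 -0.0055 -0.06 0" --pt "42 0 -0.0055 -0.1 0" --pt "42 0 -0.0055 -0.1 0"

```text
clock: 14.9
tool_pos: [0.5256, -0.0356, 0.223]
orientation: [-179.5, -0.1, -72.8]
force: [0.8, 0.4, -0.3]
opening: 0.0369
```

```bash
python3 -c "
from h import *
p=pocket(5,-5.5,0);go(p[0],p[1],.078,CY-90)
s=snapshot('wrist');save(s,'w12')
s=snapshot('scene');cv2.imwrite('pics/s12.png',cv2.resize(cv2.cvtColor(s['frame'][60:300,230:480],cv2.COLOR_RGB2BGR),None,fx=2.5,fy=2.5,interpolation=cv2.INTER_CUBIC))
"
```

```text
t 14.9 opening 0.0369 F [ 0.8  0.4 -0.3] pos [ 0.5256 -0.0356  0.176 ] [-1.7949e+02 -1.0000e-01 -7.2840e+01]
MOVE [-0.0007  0.0091  0.098 ] spin 0.06 len 0.098
```

View pics/s12.png

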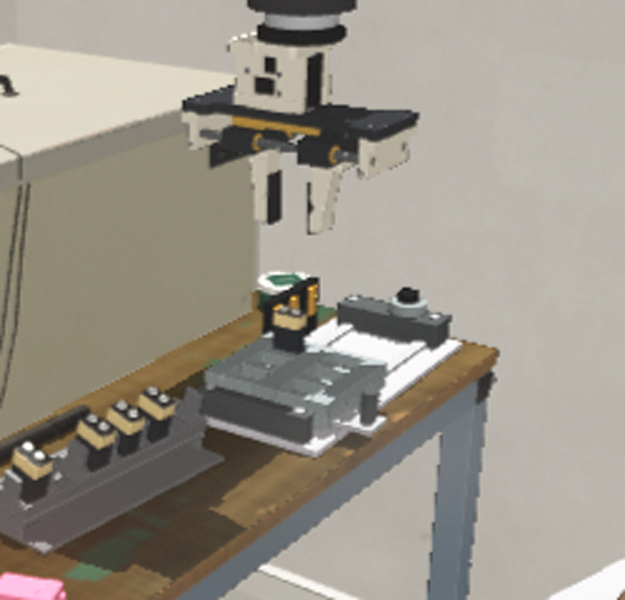

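View pics/w12.png

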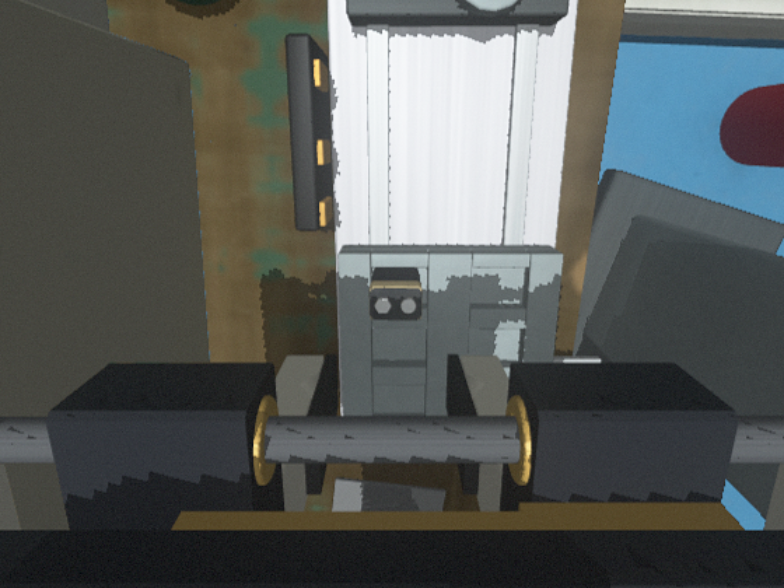

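```bash
cat >> h.py <<'E'
def bincheck():
    s=snapshot("top");P=xyz(s);X,Y,Z=P[...,0],P[...,1],P[...,2]
    m=((Z>.003)&(Z<.09)&(Y>.08)&(Y<.36)&(X<.54)&(X>.36)).astype(np.uint8)
    n,l,st,ce=cv2.connectedComponentsWithStats(m); i=1+np.argmax(st[1:,4]);q=P[l==i]
    r=cv2.minAreaRect((q[:,:2]*1000).astype(np.float32));print("bin",np.round(r[0],1),np.round(r[1],1),round(r[2],1),st[i,4])
    return s,P
def carcheck(s,o):
    P=xyz(s,o);a=np.radians(CY);q=(P[...,:2]-CC)*1000
    x=q[...,0]*np.cos(a)+q[...,1]*np.sin(a);y=-q[...,0]*np.sin(a)+q[...,1]*np.cos(a);Z=P[...,2]*1000
    m=((Z>60)&(Z<85)&(abs(x)<60)&(abs(y)<70)).astype(np.uint8)
    n,l,st,ce=cv2.connectedComponentsWithStats(m)
    for i in range(1,n):
        if st[i,4]<80: continue
        k=l==i; t=Z[k]; print("batt car-frame",np.round([x[k].mean(),y[k].mean()],1),"top z",np.round(np.percentile(t,[50,90,97]),1),"n",st[i,4])
E
python3 -c "
from h import *
s,P=bincheck();save(s,'t12');o=get_obs();carcheck(s,None);carcheck(snapshot('wrist'),o)
p=binpt(-11.5,-51);go(p[0],p[1],.15,BY-90)"
```

```text
bin [450.2 308.6] [82.3 42.1] 21.9 346
batt car-frame [ 31.  -38.8] top z [73.2 76.2 76.9] n 1109
t 15.1 opening 0.0365 F [-1.1 -0.1  0.7] pos [ 0.5223 -0.036   0.1697] [ 1.7995e+02  2.0000e-02 -7.2920e+01]
MOVE [-0.2102 -0.002   0.0198] spin 6.58 len 0.211
```

View pics/t12.png

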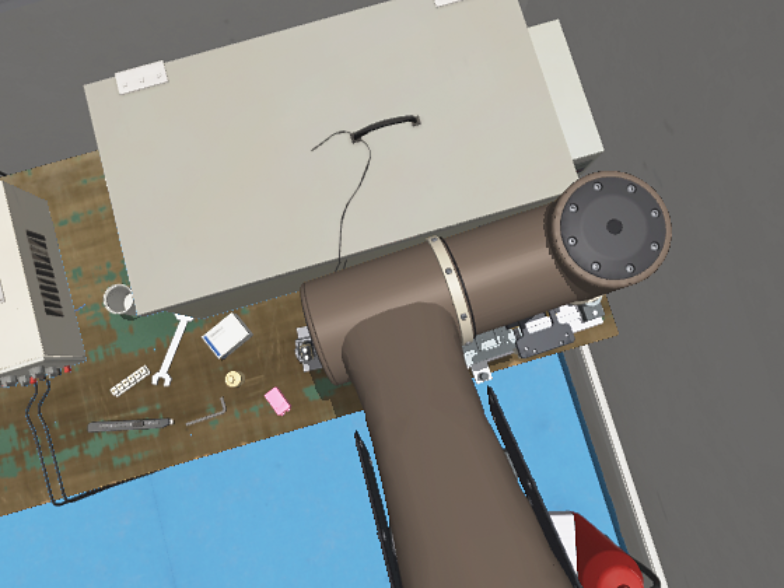

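>>> play_rows --pt "50 -0.05 0 0.0 3" --pt "50 -0.1 0 0.01 6.6" --pt "50 -0.15 -0.001 0.02 6.6" --pt "50 -0.19 -0.002 0.02 6.6" --pt "50 -0.21 -0.002 0.02 6.6" --pt "50 -0.21 -0.002 0.02 6.6" --pt "50 -0.21 -0.002 0.02 6.6"

```text
clock: 15.8
tool_pos: [0.4625, 0.1655, 0.1962]
orientation: [179.9, -0.1, -79.4]
force: [-0.5, -0.7, -0.2]
opening: 0.0441
```

```bash
cat >> h.py <<'E'
def binscene(name=None):
    s=snapshot("scene");P=xyz(s);X,Y,Z=P[...,0],P[...,1],P[...,2]
    m=((Z>.004)&(Z<.08)&(Y>.08)&(Y<.345)&(X<.54)&(X>.36)).astype(np.uint8)
    n,l,st,ce=cv2.connectedComponentsWithStats(m); i=1+np.argmax(st[1:,4]);q=P[l==i]
    r=cv2.minAreaRect((q[:,:2]*1000).astype(np.float32));print("bin(scene)",np.round(r[0],1),np.round(r[1],1),round(r[2],1),st[i,4])
    if name: cv2.imwrite('pics/%s.png'%name,cv2.resize(cv2.cvtColor(s['frame'][60:300,200:450],cv2.COLOR_RGB2BGR),None,fx=2.4,fy=2.4,interpolation=cv2.INTER_CUBIC))
E
python3 -c "
from h import *
s=np.load('pics/scene0.npy',allow_pickle=True).item()
import h; f=h.snapshot; h.snapshot=lambda n:s; binscene(); h.snapshot=f
binscene('s13')
s=snapshot('wrist');save(s,'w13')
p=binpt(-11.5,-51);go(p[0],p[1],.067,BY-90)"
```

```text
bin(scene) [464.5 199.7] [ 59.  247.8] 7.0 2431
bin(scene) [463.5 198.6] [ 67.2 247.5] 7.3 2379
t 15.9 opening 0.0438 F [ 0.5 -0.  -1. ] pos [0.4629 0.1647 0.1495] [ 1.7992e+02 -4.0000e-02 -7.9540e+01]
MOVE [-0.001   0.0002  0.0825] spin -0.04 len 0.083
```

View pics/w13.png

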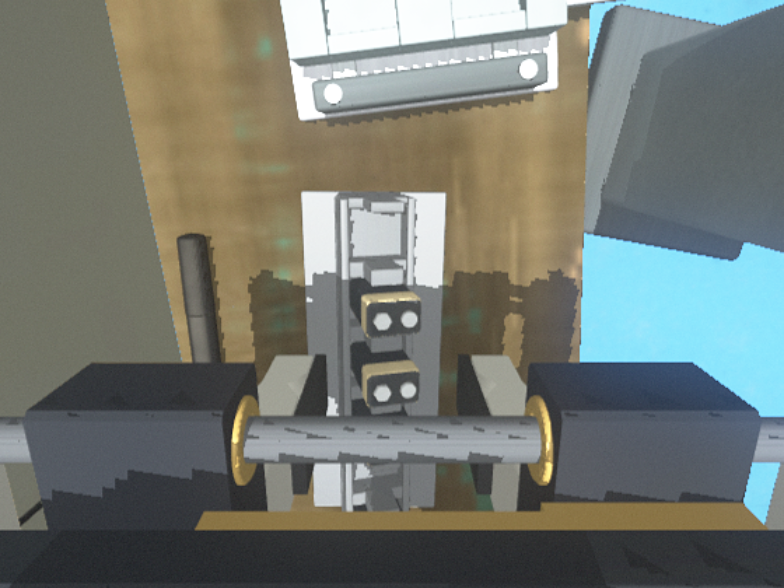

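>>> play_rows --pt "50 -0.001 0 0.03 0" --pt "50 -0.001 0 0.055 0" --pt "50 -0.001 0 0.07 0" --pt "50 -0.001 0 0.08 0" --pt "50 -0.001 0 0.083 0" --pt "36 -0.001 0 0.083 0" --pt "30 -0.001 0 0.083 0" --pt "24 -0.001 0 0.083 0" --pt "20 -0.001 0 0.083 0" --pt "20 -0.001 0 0.083 0"

```text
clock: 16.9
tool_pos: [0.4634, 0.1668, 0.115]
orientation: [-179.9, 0.0, -79.5]
force: [0.6, -0.9, 6.2]
opening: 0.0289
```

>>> play_rows --pt "20 0 0 0 0" --pt "20 0 0 -0.004 0" --pt "20 0 0 -0.008 0" --pt "20 0 0 -0.015 0" --pt "20 0 0 -0.03 0" --pt "20 0 0 -0.06 0" --pt "20 0 0 -0.083 0" --pt "20 0 0 -0.083 0"

```text
clock: 17.7
tool_pos: [0.4643, 0.1675, 0.2008]
orientation: [-179.7, 0.1, -79.5]
force: [-0.3, -0.3, 0.4]
opening: 0.0288
```

```bash
python3 -c "
from h import *
binscene('s14')
p=pocket(4,-5.5,0);go(p[0],p[1],.15,CY-90)"
```

```text
bin(scene) [461.7 198. ] [ 52.5 247.6] 10.6 2284
t 17.75 opening 0.0285 F [ 0.4 -0.  -1.5] pos [0.4635 0.167  0.152 ] [-1.7982e+02  1.1000e-01 -7.9500e+01]
MOVE [ 0.1752 -0.0118  0.0017] spin -6.6 len 0.176
```

View pics/s14.png

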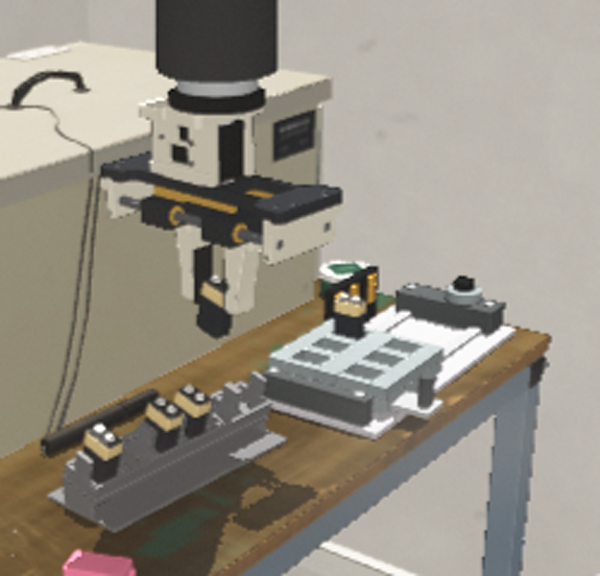

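>>> play_rows --pt "20 0.04 -0.003 0.0 -3" --pt "20 0.08 -0.006 0.0 -6.6" --pt "20 0.12 -0.009 0.0 -6.6" --pt "20 0.155 -0.0118 0.0 -6.6" --pt "20 0.175 -0.0118 0.0 -6.6" --pt "20 0.175 -0.0118 0.0 -6.6" --pt "20 0.175 -0.0118 0.0 -6.6" --pt "20 0.175 -0.0118 0.0 -6.6"

```text
clock: 18.55
tool_pos: [0.5061, -0.003, 0.1968]
orientation: [180.0, 0.0, -72.9]
force: [-0.2, 0.1, -1.2]
opening: 0.0287
```

```bash
python3 -c "
from h import *
p=pocket(4,-5.5,0);go(p[0],p[1],.072,CY-90)"
```

```text
t 18.55 opening 0.0287 F [-0.2  0.1 -1.2] pos [ 0.5061 -0.003   0.1498] [ 1.7996e+02  1.0000e-02 -7.2890e+01]
MOVE [ 0.0003 -0.0009  0.0778] spin 0.01 len 0.078
```

>>> play_rows --pt "20 0 -0.001 0.04 0" --pt "20 0 -0.001 0.065 0" --pt "20 0 -0.001 0.072 0" --pt "20 0 -0.001 0.075 0" --pt "20 0 -0.003 0.078 0" --pt "20 0 -0.006 0.079 0" --pt "20 0 -0.0065 0.079 0" --pt "20 0 -0.0065 0.079 0" --pt "36 0 -0.0065 0.078 0" --pt "42 0 -0.0065 0.078 0"

```text
clock: 19.55
tool_pos: [0.5132, -0.0009, 0.1203]
orientation: [-179.9, -0.0, -72.9]
force: [0.1, 0.9, 0.0]
opening: 0.0344
```

```bash
python3 -c "
from h import *
p=pocket(4,0,0);go(p[0],p[1],.072,CY-90)
binscene('s15')"
```

```text
t 19.55 opening 0.0344 F [0.1 0.9 0. ] pos [ 0.5132 -0.0009  0.0733] [-179.9    -0.    -72.85]
MOVE [0.0002 0.001  0.0013] spin 0.05 len 0.002
bin(scene) [464.8 198.2] [ 55.1 249.2] 9.7 2257
```

View pics/s15.png

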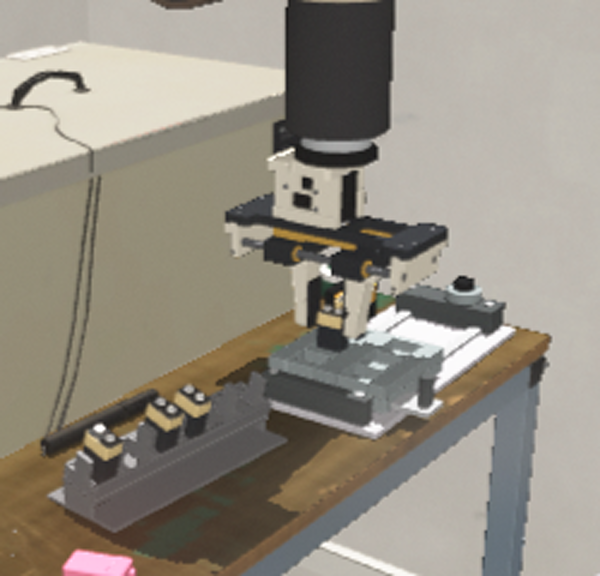

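Released; lifting, then checking from above.

>>> play_rows --pt "42 0 0 0 0" --pt "42 0 0 -0.01 0" --pt "42 0 0 -0.04 0" --pt "42 0 0 -0.08 0" --pt "42 0 0 -0.08 0" --pt "42 0 0 -0.08 0"

```text
clock: 20.2
tool_pos: [0.5131, -0.0013, 0.2007]
orientation: [-179.8, 0.0, -72.9]
force: [-0.0, -0.1, -0.8]
opening: 0.0369
```

```bash
python3 -c "
from h import *
o=get_obs();s=snapshot('wrist');save(s,'w16');carcheck(s,o)
binscene()
p=binpt(-11.5,-17);go(p[0],p[1],.15,BY-90)"
```

```text
batt car-frame [ 30.9 -38.4] top z [73.3 76.2 76.8] n 1314
batt car-frame [28.3 -3.6] top z [73.1 76.1 76.8] n 1252
bin(scene) [461.1 198.5] [ 64.3 247.9] 8.2 2311
t 20.3 opening 0.0369 F [-0.5 -0.2 -0.5] pos [ 0.5121 -0.0017  0.1519] [ 1.7996e+02  1.0000e-02 -7.2920e+01]
MOVE [-0.2082 -0.0056  0.0019] spin 6.58 len 0.208
```

View pics/w16.png

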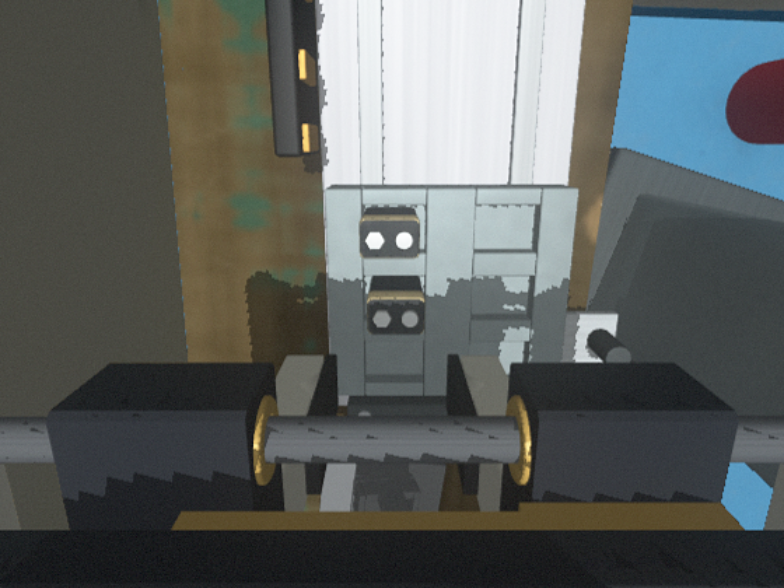

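Pockets 5 (390,240) and 4 (396,318) both hold upright batteries, with tops at 76 mm as expected. Next is the battery in slot −17.

>>> play_rows --pt "50 -0.05 0 0.0 3" --pt "50 -0.1 -0.002 0.0 6.6" --pt "50 -0.15 -0.004 0.002 6.6" --pt "50 -0.19 -0.0056 0.002 6.6" --pt "50 -0.208 -0.0056 0.002 6.6" --pt "50 -0.208 -0.0056 0.002 6.6" --pt "50 -0.208 -0.0056 0.002 6.6"

```text
clock: 21.0
tool_pos: [0.4562, 0.1988, 0.1962]
orientation: [179.9, -0.1, -79.4]
force: [0.4, -0.8, 0.1]
opening: 0.0436
```

```bash
python3 -c "
from h import *
s=snapshot('wrist');save(s,'w17')
p=binpt(-11.5,-17);go(p[0],p[1],.067,BY-90)"
```

```text
t 21.05 opening 0.0441 F [-0.7  0.   0.3] pos [0.4565 0.1983 0.1493] [ 1.799e+02 -6.000e-02 -7.949e+01]
MOVE [-0.0008 -0.0001  0.0823] spin 0.01 len 0.082
```

View pics/w17.png

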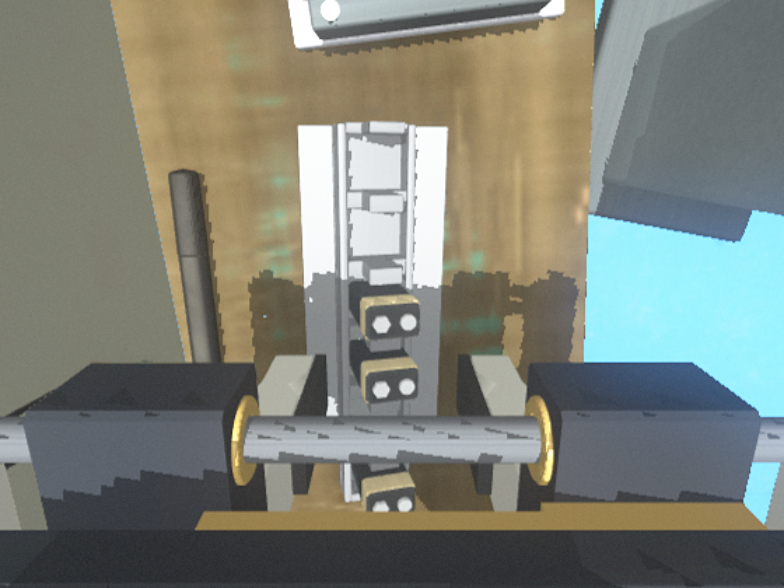

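>>> play_rows --pt "50 -0.001 0 0.03 0" --pt "50 -0.001 0 0.055 0" --pt "50 -0.001 0 0.07 0" --pt "50 -0.001 0 0.08 0" --pt "50 -0.001 0 0.083 0" --pt "36 -0.001 0 0.083 0" --pt "30 -0.001 0 0.083 0" --pt "24 -0.001 0 0.083 0" --pt "20 -0.001 0 0.083 0" --pt "20 -0.001 0 0.083 0"

```text
clock: 22.05
tool_pos: [0.4571, 0.2002, 0.115]
orientation: [-179.9, 0.0, -79.5]
force: [0.4, -0.4, 4.9]
opening: 0.029
```

>>> play_rows --pt "20 0 0 0 0" --pt "20 0 0 -0.004 0" --pt "20 0 0 -0.008 0" --pt "20 0 0 -0.015 0" --pt "20 0 0 -0.03 0" --pt "20 0 0 -0.06 0" --pt "20 0 0 -0.083 0" --pt "20 0 0 -0.083 0"

```text
clock: 22.85
tool_pos: [0.458, 0.201, 0.2008]
orientation: [-179.7, 0.2, -79.5]
force: [-0.4, -0.3, -0.1]
opening: 0.0291
```

```bash
python3 -c "
from h import *
binscene('s18')
p=pocket(2,-5.5,0);go(p[0],p[1],.15,CY-90)"
```

```text
bin(scene) [457.2 196.8] [ 61.5 249.2] 11.4 2244
t 22.9 opening 0.0287 F [ 0.1  0.1 -1.6] pos [0.4572 0.2004 0.152 ] [-1.7983e+02  1.2000e-01 -7.9500e+01]
MOVE [0.2514 0.0396 0.0013] spin -6.6 len 0.254
```

View pics/s18.png

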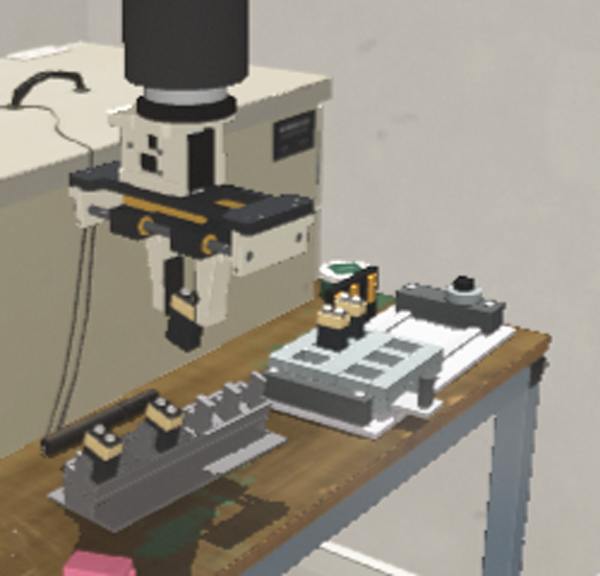

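>>> play_rows --pt "20 0.045 0.006 0.0 -3" --pt "20 0.09 0.014 0.0 -6.6" --pt "20 0.135 0.021 0.0 -6.6" --pt "20 0.18 0.028 0.0 -6.6" --pt "20 0.22 0.035 0.0 -6.6" --pt "20 0.251 0.0396 0.0 -6.6" --pt "20 0.251 0.0396 0.0 -6.6" --pt "20 0.251 0.0396 0.0 -6.6" --pt "20 0.251 0.0396 0.0 -6.6"

```text
clock: 23.8
tool_pos: [0.4633, -0.0537, 0.1968]
orientation: [180.0, 0.0, -72.9]
force: [-0.1, -0.1, -0.4]
opening: 0.0291
```

```bash
python3 -c "
from h import *
p=pocket(2,-6,0);go(p[0],p[1],.072,CY-90)"
```

```text
t 23.8 opening 0.0291 F [-0.1 -0.1 -0.4] pos [ 0.4633 -0.0537  0.1498] [ 1.7996e+02  1.0000e-02 -7.2900e+01]
MOVE [ 0.0005 -0.0003  0.0778] spin 0.0 len 0.078
```

>>> play_rows --pt "20 0 0 0.04 0" --pt "20 0 0 0.065 0" --pt "20 0 0 0.072 0" --pt "20 0 0 0.075 0" --pt "20 0 -0.002 0.078 0" --pt "20 0 -0.005 0.079 0" --pt "20 0 -0.0055 0.079 0" --pt "20 0 -0.0055 0.079 0" --pt "34 0 -0.0055 0.078 0" --pt "38 0 -0.0055 0.078 0"

```text
clock: 24.8
tool_pos: [0.4692, -0.0519, 0.1201]
orientation: [-179.9, -0.0, -72.8]
force: [-0.5, 1.3, 0.4]
opening: 0.0315
```

```bash
python3 -c "
from h import *
p=pocket(2,0,0);go(p[0],p[1],.072,CY-90)
binscene('s19')"
```

```text
t 24.8 opening 0.0315 F [-0.5  1.3  0.4] pos [ 0.4692 -0.0519  0.0731] [-1.7992e+02 -1.0000e-02 -7.2850e+01]
MOVE [0.0004 0.     0.0011] spin 0.05 len 0.001
bin(scene) [460.7 198.9] [ 69.  247.7] 7.7 2219
```

View pics/s19.png

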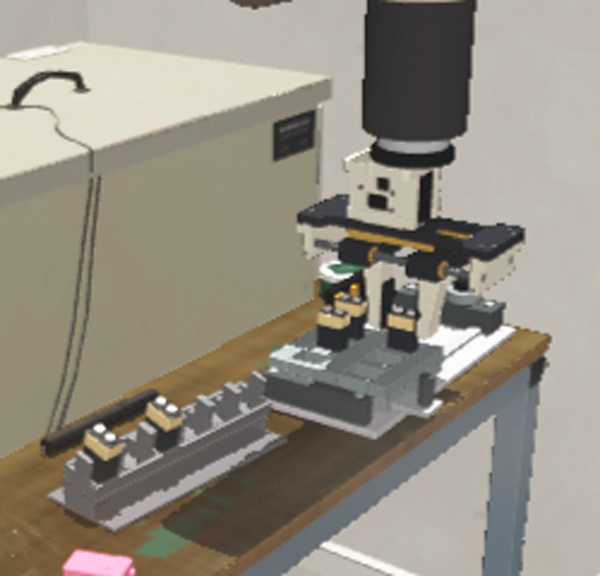

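>>> play_rows --pt "38 0 0 0 0" --pt "38 0 0 -0.01 0" --pt "38 0 0 -0.04 0" --pt "38 0 0 -0.08 0" --pt "38 0 0 -0.08 0" --pt "38 0 0 -0.08 0"

```text
clock: 25.45
tool_pos: [0.4691, -0.0524, 0.2006]
orientation: [-179.8, 0.0, -72.9]
force: [0.0, -1.2, -0.1]
opening: 0.0329
```

```bash
python3 -c "
from h import *
o=get_obs();s=snapshot('wrist');save(s,'w20');carcheck(s,o)
binscene()
p=binpt(-11.5,17);go(p[0],p[1],.15,BY-90)"
```

```text
batt car-frame [ 29.6 -39.4] top z [73.1 76.2 76.9] n 1320
batt car-frame [-28.1 -37.4] top z [73.2 76.1 76.8] n 1245
bin(scene) [464.1 199.1] [ 62.6 247.2] 7.8 2198
t 25.55 opening 0.0331 F [-0.6  0.6 -0.8] pos [ 0.4682 -0.0526  0.1519] [ 1.7996e+02  2.0000e-02 -7.2920e+01]
MOVE [-0.2778 -0.0665  0.0019] spin 6.58 len 0.286
```

View pics/w20.png

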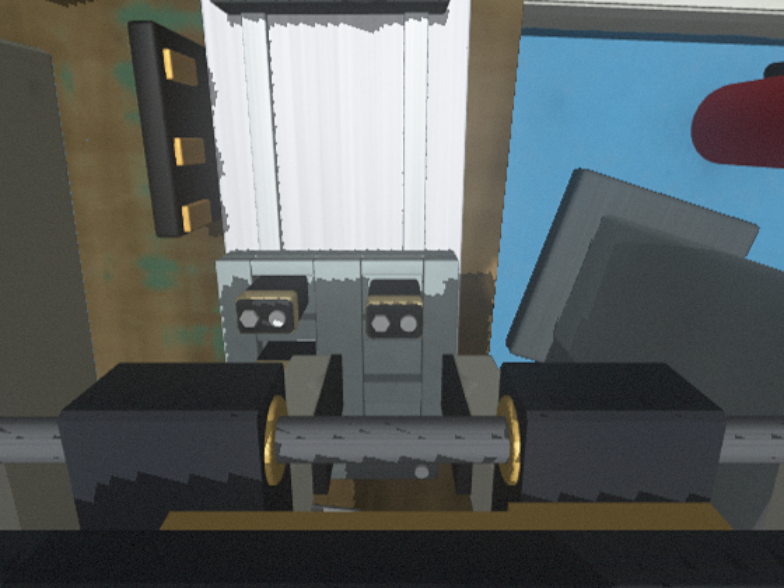

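The pocket 2 battery (395,310) is upright and seated. On to slot +17.

>>> play_rows --pt "50 -0.045 -0.01 0.0 3" --pt "50 -0.09 -0.02 0.0 6.6" --pt "50 -0.135 -0.032 0.002 6.6" --pt "50 -0.18 -0.043 0.002 6.6" --pt "50 -0.225 -0.054 0.002 6.6" --pt "50 -0.26 -0.064 0.002 6.6" --pt "50 -0.278 -0.0665 0.002 6.6" --pt "50 -0.278 -0.0665 0.002 6.6" --pt "50 -0.278 -0.0665 0.002 6.6"

```text
clock: 26.45
tool_pos: [0.4499, 0.2324, 0.196]
orientation: [179.9, -0.1, -79.4]
force: [-0.8, 0.1, -0.1]
opening: 0.0438
```

```bash
python3 -c "
from h import *
s=snapshot('wrist');save(s,'w21')
p=binpt(-11.5,17);go(p[0],p[1],.067,BY-90)"
```

```text
t 26.5 opening 0.0437 F [-0.3 -0.1 -0.3] pos [0.4501 0.232  0.1492] [ 1.799e+02 -7.000e-02 -7.950e+01]
MOVE [-0.0005 -0.0003  0.0822] spin 0.0 len 0.082
```

View pics/w21.png

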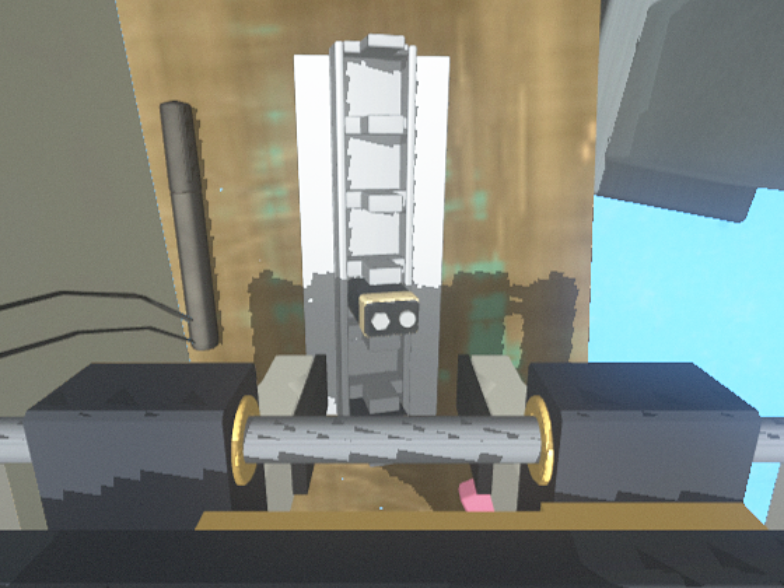

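>>> play_rows --pt "50 -0.001 0 0.03 0" --pt "50 -0.001 0 0.055 0" --pt "50 -0.001 0 0.07 0" --pt "50 -0.001 0 0.08 0" --pt "50 -0.001 0 0.083 0" --pt "36 -0.001 0 0.083 0" --pt "30 -0.001 0 0.083 0" --pt "24 -0.001 0 0.083 0" --pt "20 -0.001 0 0.083 0" --pt "20 -0.001 0 0.083 0"

```text
clock: 27.5
tool_pos: [0.4507, 0.2341, 0.115]
orientation: [-179.9, 0.0, -79.5]
force: [-0.2, -0.6, 6.6]
opening: 0.0291
```

>>> play_rows --pt "20 0 0 0 0" --pt "20 0 0 -0.004 0" --pt "20 0 0 -0.008 0" --pt "20 0 0 -0.015 0" --pt "20 0 0 -0.03 0" --pt "20 0 0 -0.06 0" --pt "20 0 0 -0.083 0" --pt "20 0 0 -0.083 0"

```text
clock: 28.3
tool_pos: [0.4516, 0.2349, 0.2008]
orientation: [-179.7, 0.2, -79.5]
force: [-0.1, -0.7, -0.7]
opening: 0.029
```

```bash
python3 -c "
from h import *
binscene('s22')
p=pocket(1,-6,0);go(p[0],p[1],.15,CY-90)"
```

```text
bin(scene) [465.4 199.3] [ 58.3 246.7] 7.6 2080
t 28.35 opening 0.0289 F [ 0.2  0.1 -1.7] pos [0.4509 0.2343 0.1521] [-1.7983e+02  1.3000e-01 -7.9500e+01]
MOVE [0.2502 0.0442 0.0014] spin -6.6 len 0.254
```

View pics/s22.png

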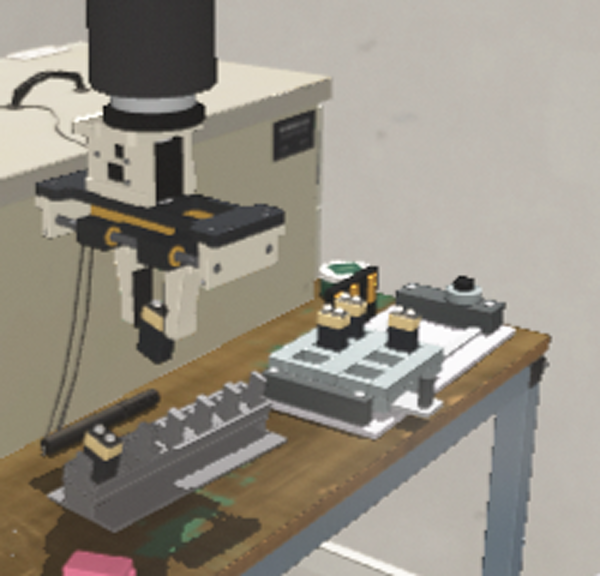

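>>> play_rows --pt "20 0.045 0.006 0.0 -3" --pt "20 0.09 0.015 0.0 -6.6" --pt "20 0.135 0.023 0.0 -6.6" --pt "20 0.18 0.032 0.0 -6.6" --pt "20 0.22 0.039 0.0 -6.6" --pt "20 0.25 0.0442 0.0 -6.6" --pt "20 0.25 0.0442 0.0 -6.6" --pt "20 0.25 0.0442 0.0 -6.6" --pt "20 0.25 0.0442 0.0 -6.6"

```text
clock: 29.25
tool_pos: [0.4523, -0.0198, 0.1968]
orientation: [180.0, 0.0, -72.9]
force: [-0.2, 0.3, 0.4]
opening: 0.0289
```

```bash
python3 -c "
from h import *
p=pocket(1,-6,0);go(p[0],p[1],.072,CY-90);binscene()"
```

```text
t 29.25 opening 0.0289 F [-0.2  0.3  0.4] pos [ 0.4523 -0.0198  0.1498] [179.96   0.   -72.89]
MOVE [ 0.0001 -0.0008  0.0778] spin 0.01 len 0.078
bin(scene) [463.8 199.2] [ 62.  247.1] 7.8 2110
```

>>> play_rows --pt "20 0 -0.001 0.04 0" --pt "20 0 -0.001 0.065 0" --pt "20 0 -0.001 0.072 0" --pt "20 0 -0.001 0.075 0" --pt "20 0 -0.003 0.078 0" --pt "20 0 -0.006 0.079 0" --pt "20 0 -0.0065 0.079 0" --pt "20 0 -0.0065 0.079 0" --pt "34 0 -0.0065 0.078 0" --pt "38 0 -0.0065 0.078 0"

```text
clock: 30.3
tool_pos: [0.4591, -0.0179, 0.1198]
orientation: [-179.9, 0.0, -72.9]
force: [-0.0, 0.4, 0.0]
opening: 0.0317
```

>>> play_rows --pt "38 0 0 0 0" --pt "38 0 0 -0.01 0" --pt "38 0 0 -0.04 0" --pt "38 0 0 -0.08 0" --pt "38 0 0 -0.08 0" --pt "38 0 0 -0.08 0"

```text
clock: 30.9
tool_pos: [0.4591, -0.018, 0.2006]
orientation: [-179.8, 0.0, -72.9]
force: [-0.1, 0.3, -0.4]
opening: 0.0333
```

```bash
python3 -c "
from h import *
o=get_obs();s=snapshot('wrist');save(s,'w23');carcheck(s,o)
binscene('s23')
p=binpt(-13,85);go(p[0],p[1],.15,15.2-90)"
```

```text
batt car-frame [ 29.5 -38.4] top z [73.2 76.1 77. ] n 1383
batt car-frame [-28.1 -36.3] top z [73.2 76.2 76.9] n 1345
batt car-frame [26.9 -3.6] top z [73.1 76.1 76.9] n 1311
batt car-frame [-25.   -3.6] top z [73.2 76.2 76.9] n 1247
bin(scene) [465.2 199.1] [ 58.4 247.6] 7.7 2127
t 31.0 opening 0.0337 F [-0.3 -0.1 -0.8] pos [ 0.4581 -0.0184  0.1519] [ 1.7997e+02  1.0000e-02 -7.2920e+01]
MOVE [-0.3098 -0.0723  0.0019] spin 1.88 len 0.318
```

View pics/s23.png

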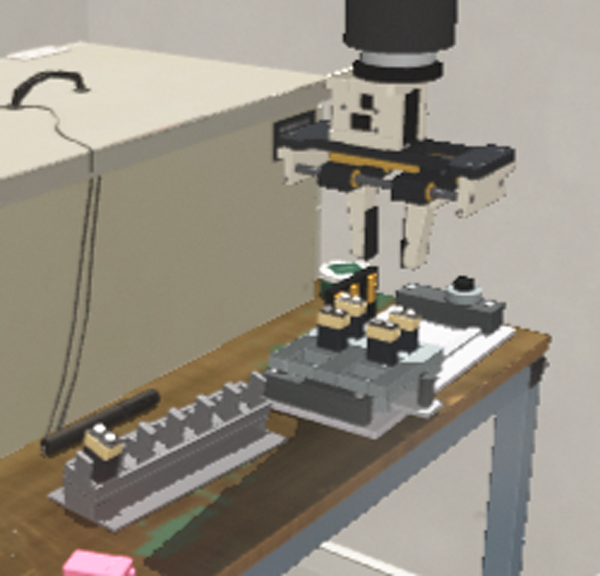

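>>> play_rows --pt "50 -0.045 -0.01 0.0 1.9" --pt "50 -0.09 -0.021 0.0 1.9" --pt "50 -0.135 -0.032 0.0 1.9" --pt "50 -0.18 -0.042 0.0 1.9" --pt "50 -0.225 -0.053 0.0 1.9" --pt "50 -0.27 -0.064 0.0 1.9" --pt "50 -0.3 -0.072 0.0 1.9" --pt "50 -0.31 -0.0723 0.0 1.9" --pt "50 -0.31 -0.0723 0 1.9" --pt "50 -0.31 -0.0723 0 1.9"

```text
clock: 32.0
tool_pos: [0.4361, 0.2984, 0.1982]
orientation: [179.9, -0.1, -74.8]
force: [-0.3, -0.7, -0.4]
opening: 0.0439
```

```bash
python3 -c "
from h import *
o=get_obs();s=snapshot('wrist');save(s,'w24')
P=xyz(s,o).reshape(-1,3);Z=P[:,2]
m=(Z>.05)&(Z<.15)&(P[:,0]>.52)&(P[:,1]>.1)&(P[:,1]<.36)
q=P[m];print(len(q))
s=snapshot('scene');Q=xyz(s).reshape(-1,3);m=(Q[:,2]>.05)&(Q[:,2]<.24)&(Q[:,0]>.5)&(Q[:,0]<.7)&(Q[:,1]>.0)&(Q[:,1]<.42);r=Q[m]
for a in (q,r):
  if len(a)>50:
    pf=np.polyfit(a[:,1],a[:,0],1);res=a[:,0]-np.polyval(pf,a[:,1]);k=abs(res)<.01;pf=np.polyfit(a[k,1],a[k,0],1);print(pf,'x at .3',np.polyval(pf,.3),np.percentile(a[k,0]-np.polyval(pf,a[k,1]),[1,10,50,99]))
m=(Q[:,2]>.225)&(Q[:,2]<.25)&(Q[:,0]>.5)&(Q[:,0]<.7)&(Q[:,1]>.2)&(Q[:,1]<.42);a=Q[m];pf=np.polyfit(a[:,1],a[:,0],1);print('lid',np.polyval(pf,.3))
binscene('s24')
p=binpt(-13,85);go(p[0],p[1],.067,15.2-90)"
```

```text
26915
[-0.26253804  0.63614531] x at .3 0.5573838972142209 [-0.0052063  -0.00050008  0.00015731  0.00126615]
[-0.26514443  0.63466466] x at .3 0.5551213268003861 [-0.01137097 -0.00184594  0.00040819  0.00384376]
lid 0.5331425720016574
bin(scene) [458.6 197.5] [ 66.8 250.1] 9.8 2151
t 32.15 opening 0.0438 F [-0.8  0.4  0.9] pos [0.4366 0.2981 0.152 ] [ 1.7997e+02 -2.0000e-02 -7.4870e+01]
MOVE [-0.001   0.0001  0.085 ] spin -0.07 len 0.085
```

View pics/w24.png

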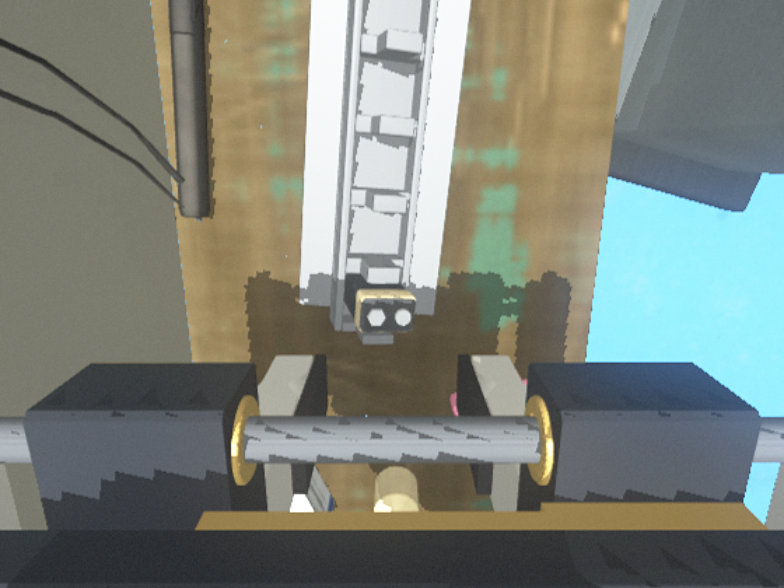

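View pics/s24.png

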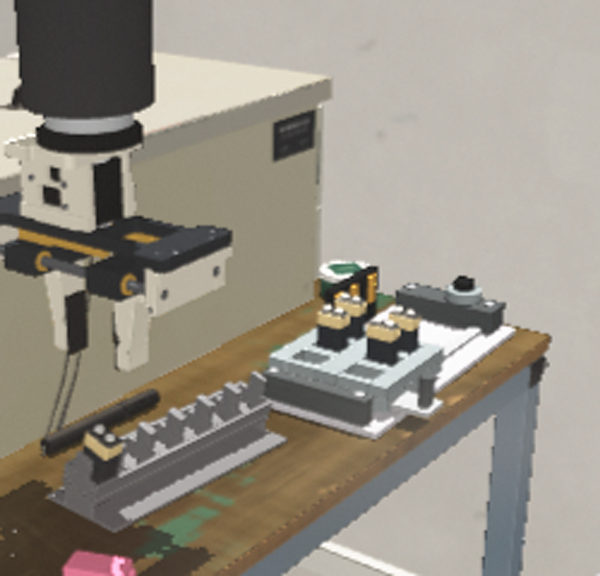

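```bash
python3 -c "
from h import *
p=binpt(-11.5,85);go(p[0],p[1],.067,BY-90)"
```

```text
t 32.15 opening 0.0438 F [-0.8  0.4  0.9] pos [0.4366 0.2981 0.152 ] [ 1.7997e+02 -2.0000e-02 -7.4870e+01]
MOVE [-0.0009 -0.0014  0.085 ] spin 4.63 len 0.085
```

>>> play_rows --pt "50 -0.001 -0.0015 0.0 4.6" --pt "50 -0.001 -0.0015 0.002 4.6" --pt "50 -0.001 -0.0015 0.002 4.6"

```text
clock: 32.45
tool_pos: [0.4378, 0.2999, 0.197]
orientation: [180.0, -0.0, -79.3]
force: [1.1, 0.5, 0.9]
opening: 0.0437
```

```bash
python3 -c "
from h import *
o=get_obs();s=snapshot('wrist');save(s,'w25')
p=binpt(-11.5,85);go(p[0],p[1],.067,BY-90)"
```

```text
t 32.5 opening 0.0436 F [-0.8 -0.1  0.1] pos [0.4378 0.3001 0.1501] [179.99  -0.   -79.34]
MOVE [0.0007 0.0002 0.0831] spin 0.16 len 0.083
```

View pics/w25.png

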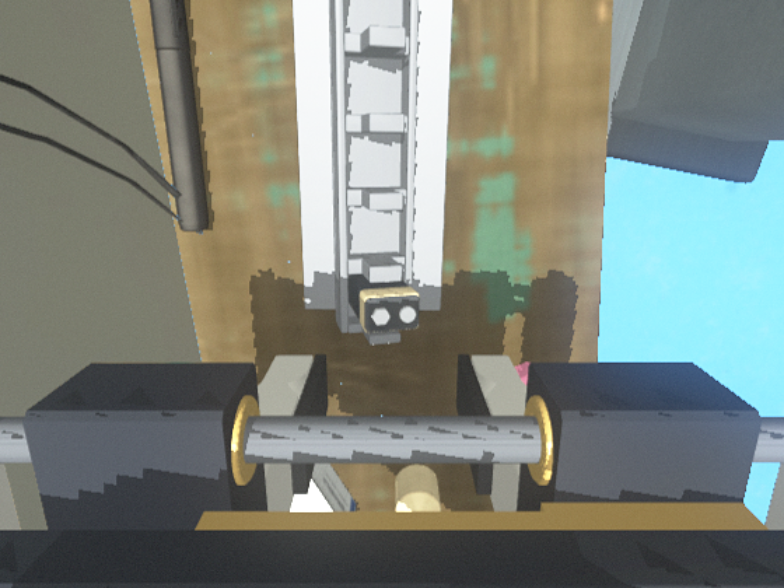

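Same relative view as before, with the battery at (389,311). Grasping it.

>>> play_rows --pt "50 0 0 0.03 0" --pt "50 0 0 0.055 0" --pt "50 0 0 0.07 0" --pt "50 0 0 0.08 0" --pt "50 0 0 0.083 0" --pt "36 0 0 0.083 0" --pt "30 0 0 0.083 0" --pt "24 0 0 0.083 0" --pt "20 0 0 0.083 0" --pt "20 0 0 0.083 0"

```text
clock: 33.5
tool_pos: [0.4383, 0.3012, 0.115]
orientation: [-179.9, 0.1, -79.4]
force: [0.0, 0.4, 6.2]
opening: 0.0291
```

>>> play_rows --pt "20 0 0 0 0" --pt "20 0 0 -0.004 0" --pt "20 0 0 -0.008 0" --pt "20 0 0 -0.015 0" --pt "20 0 0 -0.03 0" --pt "20 0 0 -0.06 0" --pt "20 0 0 -0.083 0" --pt "20 0 0 -0.083 0"

```text
clock: 34.3
tool_pos: [0.4389, 0.3019, 0.2009]
orientation: [-179.7, 0.2, -79.4]
force: [-0.5, -0.2, -0.4]
opening: 0.0289
```

```bash
python3 -c "
from h import *
binscene('s26')
p=pocket(0,-6,0);go(p[0],p[1],.15,CY-90)"
```

```text
bin(scene) [466.2 199.3] [ 58.8 246.6] 7.5 2046
t 34.35 opening 0.0288 F [-0.6  0.5 -0.5] pos [0.4381 0.3013 0.152 ] [-1.7986e+02  1.4000e-01 -7.9400e+01]
MOVE [0.2825 0.0485 0.0012] spin -6.5 len 0.287
```

View pics/s26.png

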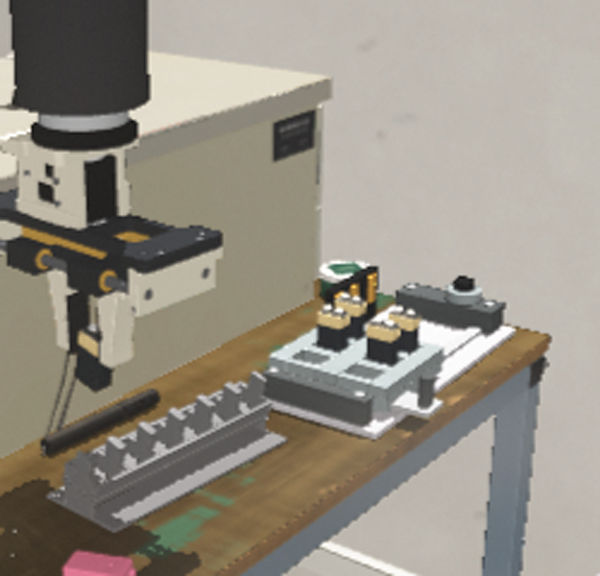

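>>> play_rows --pt "20 0.045 0.006 0.0 -3" --pt "20 0.09 0.015 0.0 -6.5" --pt "20 0.135 0.023 0.0 -6.5" --pt "20 0.18 0.031 0.0 -6.5" --pt "20 0.225 0.039 0.0 -6.5" --pt "20 0.265 0.0455 0.0 -6.5" --pt "20 0.2825 0.0485 0.0 -6.5" --pt "20 0.2825 0.0485 0.0 -6.5" --pt "20 0.2825 0.0485 0.0 -6.5" --pt "20 0.2825 0.0485 0.0 -6.5"

```text
clock: 35.35
tool_pos: [0.4419, 0.0145, 0.1968]
orientation: [180.0, 0.0, -72.9]
force: [-0.7, 0.3, -0.5]
opening: 0.0286
```

```bash
python3 -c "
from h import *
p=pocket(0,-6,0);go(p[0],p[1],.072,CY-90)"
```

```text
t 35.35 opening 0.0286 F [-0.7  0.3 -0.5] pos [0.4419 0.0145 0.1498] [179.96   0.   -72.88]
MOVE [-0.0001 -0.0006  0.0778] spin 0.02 len 0.078
```

>>> play_rows --pt "20 0 -0.0005 0.04 0" --pt "20 0 -0.0005 0.065 0" --pt "20 0 -0.0005 0.072 0" --pt "20 0 -0.0005 0.075 0" --pt "20 0 -0.0025 0.078 0" --pt "20 0 -0.0055 0.079 0" --pt "20 0 -0.006 0.079 0" --pt "20 0 -0.006 0.079 0" --pt "34 0 -0.006 0.078 0" --pt "38 0 -0.006 0.078 0"

```text
clock: 36.35
tool_pos: [0.4484, 0.0163, 0.1198]
orientation: [-179.9, 0.0, -72.9]
force: [0.4, -0.3, 0.1]
opening: 0.0317
```

>>> play_rows --pt "38 0 0 0 0" --pt "38 0 0 -0.01 0" --pt "38 0 0 -0.04 0" --pt "38 0 0 -0.08 0" --pt "38 0 0 -0.08 0" --pt "38 0 0 -0.08 0"

```text
clock: 36.95
tool_pos: [0.4482, 0.0161, 0.2007]
orientation: [-179.8, 0.0, -72.9]
force: [0.1, -0.3, -1.0]
opening: 0.0334
```

```bash
python3 -c "
from h import *
o=get_obs();s=snapshot('wrist');save(s,'w27');carcheck(s,o)
binscene('s27')
x,y=.393+.004*.956,-.0062+.004*.294
go(x,y,.15,17.1)"
```

```text
batt car-frame [ 29.4 -37.5] top z [73.3 76.3 77.1] n 1517
batt car-frame [-28.3 -35.3] top z [73.4 76.2 77. ] n 1410
batt car-frame [26.7 -2.6] top z [73.2 76.2 77. ] n 1384
batt car-frame [-25.1  -2.6] top z [73.3 76.3 77. ] n 1311
batt car-frame [-25.5  30.8] top z [73.2 76.3 76.9] n 1260
bin(scene) [464.5 198.4] [ 46.6 248.6] 11.2 2003
t 37.05 opening 0.0329 F [ 0.6 -0.6  0.3] pos [0.4473 0.0157 0.152 ] [ 1.7997e+02  1.0000e-02 -7.2920e+01]
MOVE [0.005  0.0543 0.002 ] spin -90.02 len 0.055
```

View pics/s27.png

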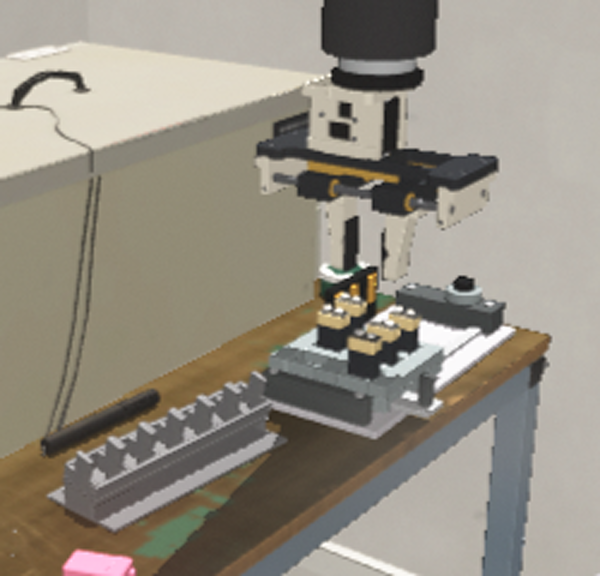

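View pics/w27.png

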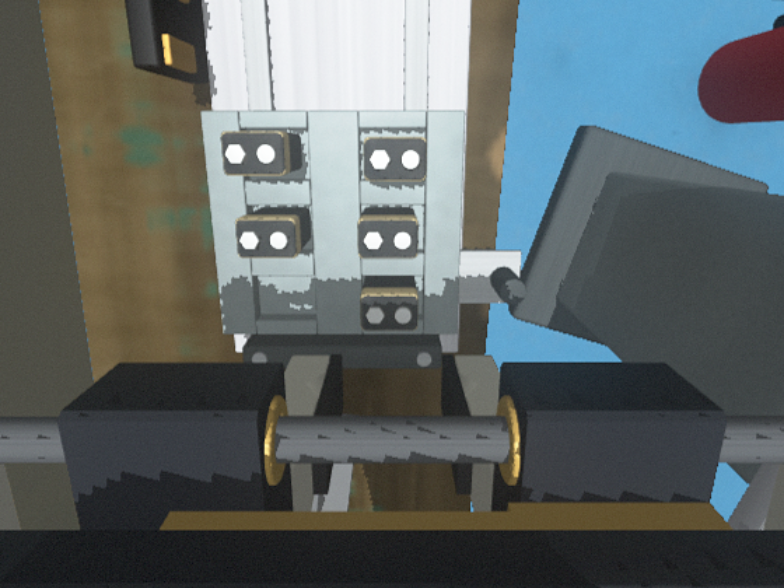

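>>> play_rows --pt "35 0.005 0.054 0 -8.5" --pt "35 0.005 0.054 0 -17" --pt "35 0.005 0.054 0 -25.5" --pt "35 0.005 0.054 0 -34" --pt "35 0.005 0.054 0 -42.5" --pt "35 0.005 0.054 0 -51" --pt "35 0.005 0.054 0 -59.5" --pt "35 0.005 0.054 0 -68" --pt "35 0.005 0.054 0 -76.5" --pt "35 0.005 0.054 0 -85"

```text
clock: 38.05
tool_pos: [0.3971, -0.0051, 0.1982]
orientation: [180.0, 0.1, 12.4]
force: [0.3, 0.2, -0.4]
opening: 0.0309
```

```bash
python3 -c "
from h import *
x,y=.393+.004*.956,-.0062+.004*.294
go(x+.294*.003,y-.956*.003,.046,17.1)"
```

```text
t 38.05 opening 0.0309 F [ 0.3  0.2 -0.4] pos [ 0.3971 -0.0051  0.1512] [1.7997e+02 1.4000e-01 1.2440e+01]
MOVE [0.0003 0.0028 0.1052] spin -4.66 len 0.105
```

>>> play_rows --pt "35 0 0.003 0 -4.7" --pt "35 0 0.003 0.02 -4.7" --pt "35 0 0.003 0.05 -4.7" --pt "35 0 0.003 0.08 -4.7" --pt "35 0 0.003 0.1 -4.7" --pt "35 0 0.003 0.105 -4.7" --pt "35 0 0.003 0.105 -4.7"

```text
clock: 38.75
tool_pos: [0.3976, -0.0081, 0.0933]
orientation: [180.0, 0.2, 16.8]
force: [0.3, 1.0, -0.3]
opening: 0.0306
```

```bash
python3 -c "
from h import *
s=snapshot('wrist');save(s,'w28')
x,y=.393+.004*.956,-.0062+.004*.294
go(x+.294*.106,y-.956*.106,.046,17.1)"
```

```text
t 38.8 opening 0.0309 F [ 0.3 -0.1  0.8] pos [ 0.3982 -0.0078  0.0471] [1.7998e+02 8.0000e-02 1.6810e+01]
MOVE [-0.      0.1029  0.0012] spin -0.29 len 0.103
```

View pics/w28.png

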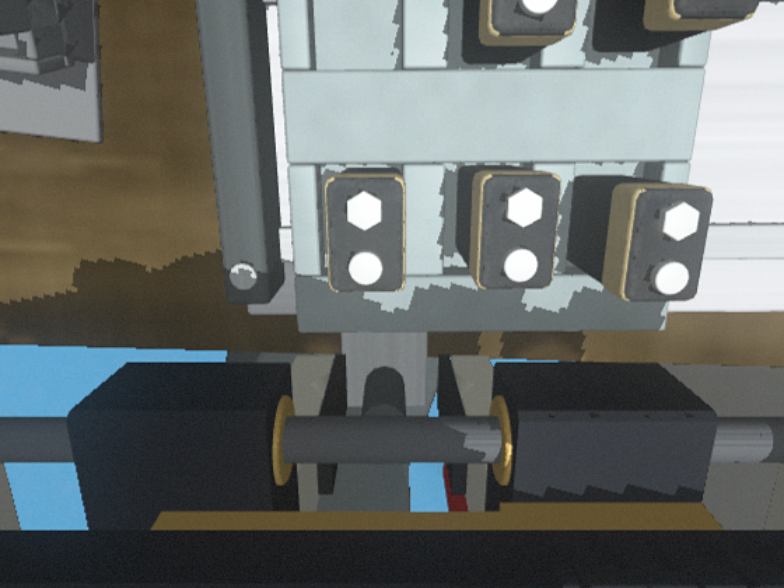

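>>> play_rows --pt "35 0 0.003 0 -0.3" --pt "35 0 0.006 0 -0.3" --pt "35 0 0.008 0 -0.3" --pt "35 0 0.01 0 -0.3" --pt "35 0 0.013 0 -0.3" --pt "35 0 0.016 0 -0.3" --pt "35 0 0.02 0 -0.3" --pt "35 0 0.024 0 -0.3" --pt "35 0 0.028 0 -0.3" --pt "35 0 0.032 0 -0.3"

```text
clock: 39.8
tool_pos: [0.4079, -0.0386, 0.0942]
orientation: [-180.0, -0.0, 17.1]
force: [1.1, 4.2, 0.2]
opening: 0.0311
```

>>> play_rows --pt "35 0 0.004 0 0" --pt "35 0 0.008 0 0" --pt "35 0 0.012 0 0" --pt "35 0 0.016 0 0" --pt "35 0 0.02 0 0" --pt "35 0 0.024 0 0" --pt "35 0 0.028 0 0" --pt "35 0 0.032 0 0" --pt "35 0 0.036 0 0" --pt "35 0 0.04 0 0"

```text
clock: 40.8
tool_pos: [0.4193, -0.0769, 0.0942]
orientation: [-180.0, 0.0, 17.1]
force: [1.2, 3.6, -0.5]
opening: 0.0306
```

```bash
python3 -c "
from h import *
s=snapshot('wrist');save(s,'w29')
x,y=.393+.004*.956,-.0062+.004*.294
go(x+.294*.106,y-.956*.106,.046,17.1)"
```

```text
t 40.85 opening 0.0306 F [ 0.1 -0.9  0.1] pos [ 0.4191 -0.0774  0.0471] [1.7999e+02 6.0000e-02 1.7100e+01]
MOVE [-0.0001  0.0303  0.0011] spin -0.0 len 0.03
```

View pics/w29.png

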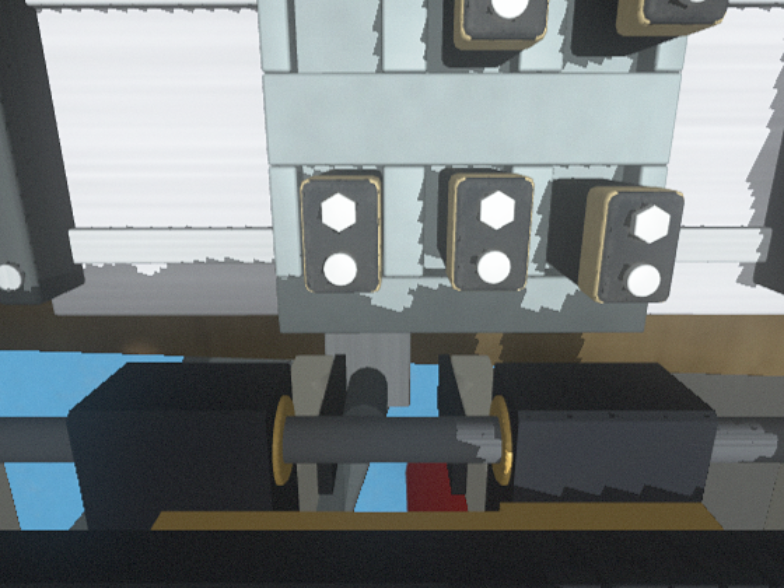

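>>> play_rows --pt "35 0 0.004 0 0" --pt "35 0 0.008 0 0" --pt "35 0 0.012 0 0" --pt "35 0 0.016 0 0" --pt "35 0 0.02 0 0" --pt "35 0 0.024 0 0" --pt "35 0 0.028 0 0" --pt "35 0 0.031 0 0" --pt "35 0 0.034 0 0" --pt "35 0 0.036 0 0"

```text
clock: 41.85
tool_pos: [0.4295, -0.1114, 0.094]
orientation: [-180.0, 0.1, 17.1]
force: [-2.7, 1.8, 0.6]
opening: 0.0306
```

>>> play_rows --pt "35 0 0.001 0 0" --pt "35 0 0.002 0 0" --pt "35 0 0.003 0 0" --pt "35 0 0.003 0 0"

```text
clock: 42.25
tool_pos: [0.4309, -0.1139, 0.0942]
orientation: [180.0, -0.0, 17.1]
force: [-2.6, 1.4, 0.1]
opening: 0.0305
```

>>> play_rows --pt "35 0 0.001 0 0" --pt "35 0 0.002 0 0" --pt "35 0 0.003 0 0" --pt "35 0 0.003 0 0"

```text
clock: 42.65
tool_pos: [0.4318, -0.1168, 0.0942]
orientation: [180.0, -0.0, 17.1]
force: [-2.8, 1.0, -1.0]
opening: 0.0308
```

>>> play_rows --pt "35 0 0.001 0 0" --pt "35 0 0.002 0 0" --pt "35 0 0.002 0 0"

```text
clock: 42.95
tool_pos: [0.4323, -0.1183, 0.0942]
orientation: [-180.0, -0.0, 17.1]
force: [-3.4, 6.4, 0.7]
opening: 0.0309
```

>>> play_rows --pt "35 0 0.001 0 0" --pt "35 0 0.0015 0 0" --pt "35 0 0.0015 0 0"

```text
clock: 43.25
tool_pos: [0.4323, -0.1188, 0.0941]
orientation: [-179.9, -0.0, 17.0]
force: [-5.9, 18.0, 4.1]
opening: 0.0309
```

```bash
python3 -c "
from h import *
s=snapshot('wrist');save(s,'w30')
print(get_obs()['tool_pos'],get_obs()['force'])"
```

```text
[ 0.43228259 -0.11875815  0.0940825 ] [-6.07475158 18.66206566  5.2475168 ]
```

View pics/w30.png

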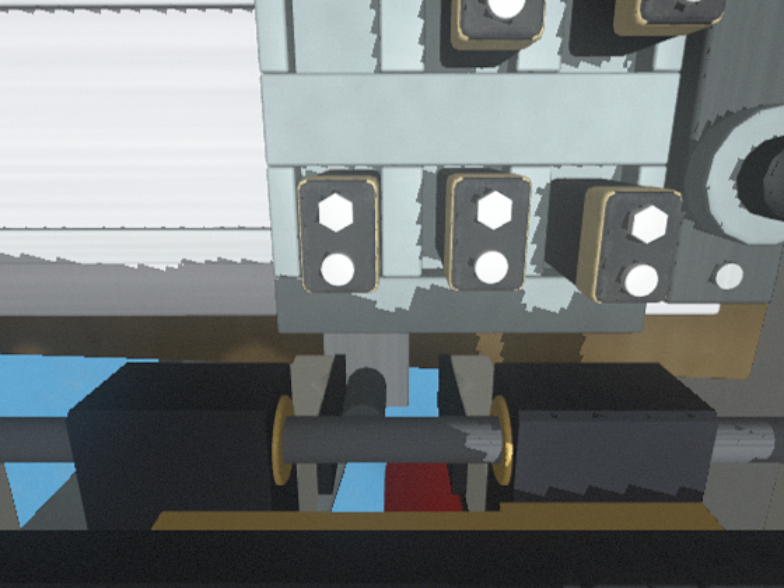

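>>> play_rows --pt "35 0 -0.003 0 0" --pt "35 0 -0.007 0 0" --pt "35 0 -0.007 0 0" --pt "35 0 -0.007 -0.03 0" --pt "35 0 -0.007 -0.07 0" --pt "35 0 -0.007 -0.11 0" --pt "0 0 -0.007 -0.13 0" --pt "0 0 -0.007 -0.13 0" --pt "0 0 -0.007 -0.13 0"

```text
clock: 44.2
tool_pos: [0.4307, -0.1135, 0.2244]
orientation: [180.0, -0.1, 17.1]
force: [-0.2, -0.1, -0.7]
opening: 0.012
```

```bash
python3 -c "
from h import *
o=get_obs();s=snapshot('wrist');save(s,'w31')
P=xyz(s,o);X,Y,Z=P[...,0],P[...,1],P[...,2]
m=((Z>.05)&(Z<.07)&(abs(X-.528)<.03)&(abs(Y+.196)<.03)).astype(np.uint8)
n,l,st,ce=cv2.connectedComponentsWithStats(m)
for i in range(1,n):
  if st[i,4]>40:
    q=P[l==i];r=cv2.minAreaRect((q[:,:2]*1000).astype(np.float32));print('btn',st[i,4],ce[i]*1.4,r,np.percentile(q[:,2],[5,50,95]))
go(.5285,-.196,.09,17)
carcheck(s,o)
"
```

```text
btn 814 [608.15896806 160.71449631] ((528.0919799804688, -196.8994140625), (20.723609924316406, 20.513185501098633), 59.376529693603516) [0.05249667 0.05556942 0.0569127 ]
t 44.25 opening 0.0081 F [ 0.5  0.8 -0.5] pos [ 0.4303 -0.1135  0.1767] [-1.7999e+02  1.0000e-02  1.7080e+01]
MOVE [0.0697 0.1077 0.0867] spin 0.08 len 0.155
batt car-frame [-26.3 -68.9] top z [72.5 73.5 73.8] n 128
```

View pics/w31.png

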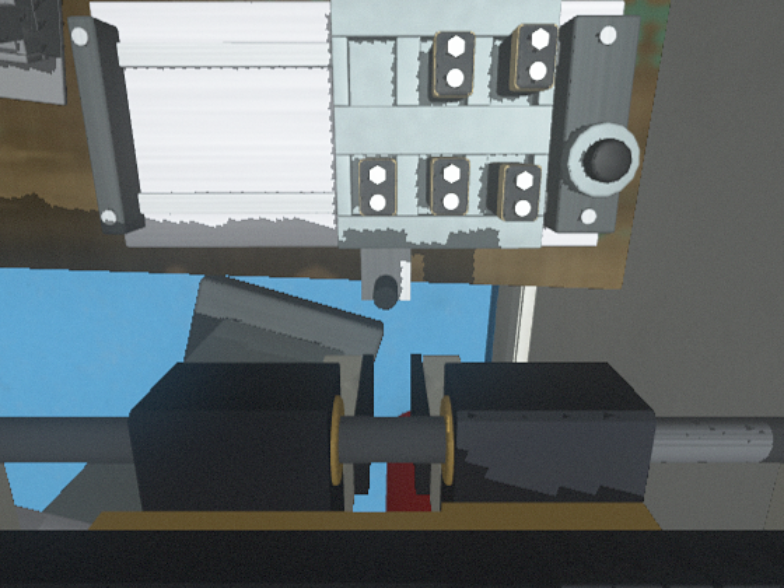

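```bash
python3 -c "
from h import *
go(.5281,-.1968,.09,17)
"
```

```text
t 44.25 opening 0.0081 F [ 0.5  0.8 -0.5] pos [ 0.4303 -0.1135  0.1767] [-1.7999e+02  1.0000e-02  1.7080e+01]
MOVE [0.0691 0.1083 0.0867] spin 0.08 len 0.155
```

>>> play_rows --pt "0 0.03 0.045 0.0 0" --pt "0 0.06 0.09 0 0" --pt "0 0.0695 0.1085 0 0" --pt "0 0.0695 0.1085 0.0 0" --pt "0 0.0695 0.1085 0.04 0" --pt "0 0.0695 0.1085 0.07 0" --pt "0 0.0695 0.1085 0.084 0" --pt "0 0.0695 0.1085 0.084 0" --pt "0 0.0695 0.1085 0.084 0"

```text
clock: 45.15
tool_pos: [0.5286, -0.1966, 0.1397]
orientation: [-180.0, 0.1, 17.1]
force: [0.6, 1.0, -0.2]
opening: 0.0004
```

```bash
python3 -c "
from h import *
go(.5281,-.1968,.0755,17)
binscene('s32')
"
```

```text
t 45.15 opening 0.0004 F [ 0.6  1.  -0.2] pos [ 0.5286 -0.1966  0.0927] [-1.7998e+02  9.0000e-02  1.7120e+01]
MOVE [-0.0005  0.0001  0.0172] spin 0.12 len 0.017
bin(scene) [489.2 193.3] [ 60.5 229.7] 5.5 1929
```

View pics/s32.png

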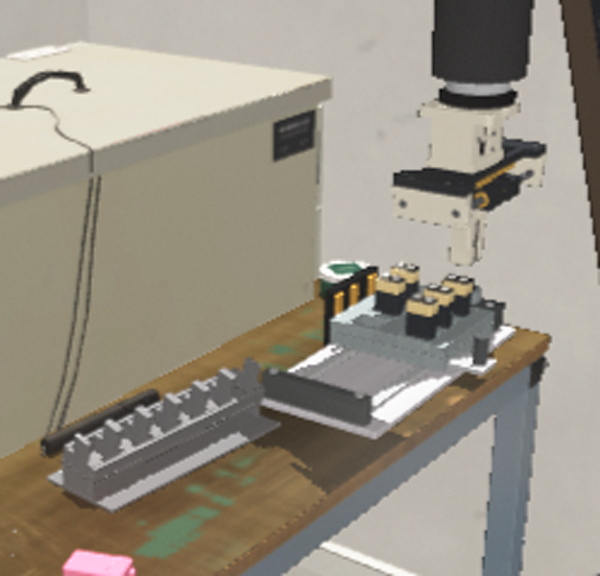

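>>> play_rows --pt "0 0 0 0.008 0" --pt "0 0 0 0.014 0" --pt "0 0 0 0.017 0" --pt "0 0 0 0.019 0" --pt "0 0 0 0.021 0" --pt "0 0 0 0.023 0" --pt "0 0 0 0.023 0"

```text
clock: 45.9
tool_pos: [0.5288, -0.1967, 0.1171]
orientation: [-180.0, 0.0, 17.1]
force: [-2.1, 1.3, 4.0]
opening: 0.0004
```

>>> play_rows --pt "0 0 0 0.001 0" --pt "0 0 0 0.002 0" --pt "0 0 0 0.002 0"

```text
clock: 46.2
tool_pos: [0.5289, -0.1967, 0.1158]
orientation: [180.0, -0.0, 17.1]
force: [-3.2, 1.8, 9.0]
opening: 0.0003
```

>>> play_rows --pt "0 0 0 0.0015 0" --pt "0 0 0 0.0015 0" --pt "0 0 0 0.0015 0"

```text
clock: 46.5
tool_pos: [0.5289, -0.1967, 0.1155]
orientation: [180.0, -0.0, 17.1]
force: [-8.5, 4.7, 20.6]
opening: 0.0005
```

>>> play_rows --pt "0 0 0 -0.004 0" --pt "0 0 0 -0.02 0" --pt "0 0 0 -0.06 0" --pt "0 0 0 -0.11 0" --pt "0 -0.06 -0.06 -0.13 0" --pt "0 -0.09 -0.11 -0.13 0" --pt "0 -0.1 -0.15 -0.13 0" --pt "0 -0.1 -0.19 -0.13 0" --pt "0 -0.1 -0.19 -0.13 0" --pt "0 -0.1 -0.19 -0.13 0"

```text
clock: 47.5
tool_pos: [0.3766, -0.0428, 0.2443]
orientation: [-180.0, -0.2, 17.3]
force: [0.9, -0.1, 0.9]
opening: 0.0008
```

```bash
python3 -c "
from h import *
o=get_obs();print(o['clock'],o['tool_pos'],o['force']);s=snapshot('wrist');save(s,'w33');np.save('pics/w1.npy',dict(s=s,o=o),allow_pickle=True)
P=xyz(s,o);X,Y,Z=P[...,0],P[...,1],P[...,2]
def bl(n_,m,a=60):
  n,l,st,ce=cv2.connectedComponentsWithStats(m.astype(np.uint8))
  for i in range(1,n):
    if st[i,4]>a:
      q=P[l==i];r=cv2.minAreaRect((q[:,:2]*1000).astype(np.float32));print(n_,st[i,4],np.round(q.mean(0),4),np.round(r[0],1),np.round(r[1],1),np.percentile(q[:,2],[50,95]).round(4))
bl('post',(Z>.0425)&(Z<.05)&(abs(X-.425)<.03)&(abs(Y+.11)<.03))
bl('batt',(Z>.06)&(Z<.09)&(X>.4)&(X<.62)&(Y<0)&(Y>-.2))
bl('btn',(Z>.05)&(Z<.07)&(abs(X-.528)<.03)&(abs(Y+.196)<.02))
binscene('s33')
"
```

```text
47.5 [ 0.37663657 -0.04277873  0.24434845] [ 0.92680324 -0.11204149  0.88771419]
post 251 [ 0.4256 -0.1106  0.0483] [ 425.3 -111.2] [13.6 13.5] [0.0486 0.0497]
batt 836 [ 0.5369 -0.1074  0.0715] [ 538.8 -108.7] [14.9 18.2] [0.0729 0.0767]
batt 726 [ 0.5488 -0.1407  0.0712] [ 551.  -142.4] [12.7 18.3] [0.0726 0.0767]
batt 1172 [ 0.4829 -0.0889  0.0728] [483.5 -90.6] [25.6 18.9] [0.0732 0.0767]
batt 1270 [ 0.4932 -0.1207  0.0723] [ 493.7 -122.5] [26.4 18.3] [0.0731 0.0767]
batt 1341 [ 0.5    -0.1533  0.072 ] [ 500.6 -155.7] [26.5 18.9] [0.073  0.0767]
btn 827 [ 0.5275 -0.1955  0.0551] [ 528. -197.] [21.3 21. ] [0.0555 0.057 ]
bin(scene) [485.2 193.2] [ 51.6 230.2] 5.7 1942
```

View pics/w33.png

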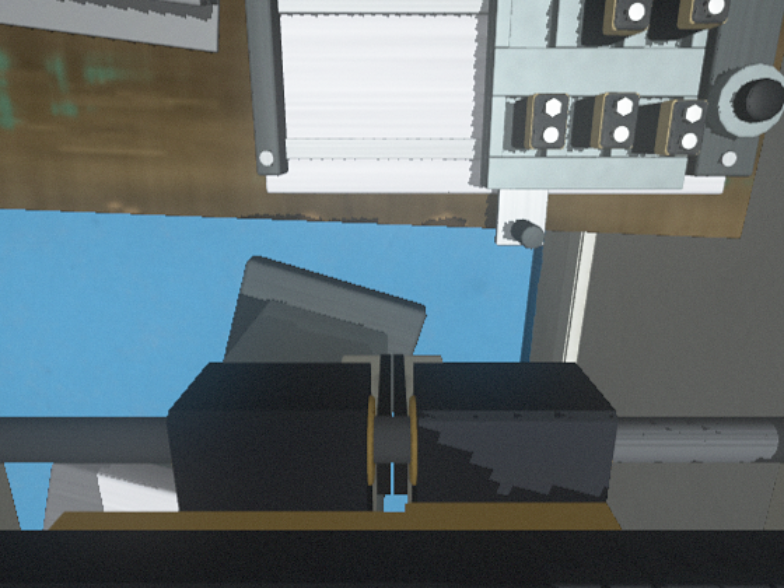

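View pics/s33.png

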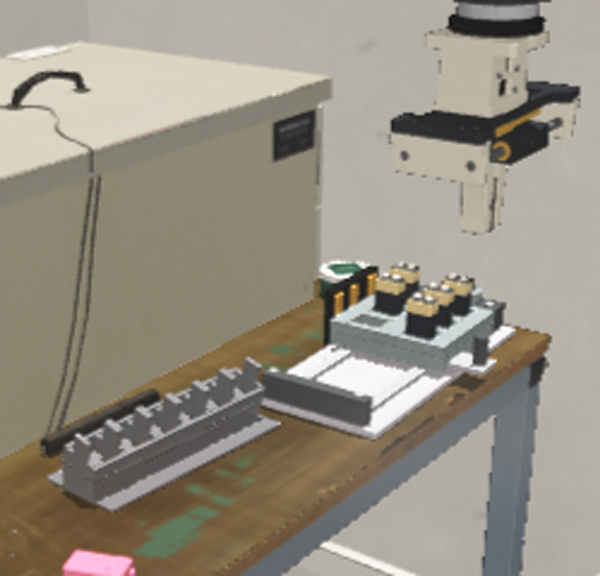

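```bash
python3 -c "
from h import *
s,P=bincheck();save(s,'t34')
print(close_job())"
```

```text
bin [491.3 204.3] [ 88.2 213.9] 10.5 2307
the job is handed in; nothing more can be done
None
```

View pics/t34.png

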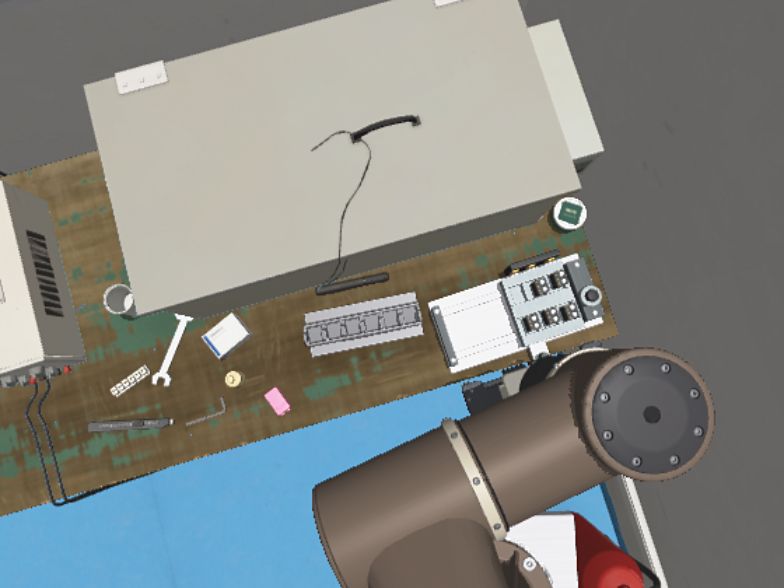

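The job is handed in at about 48 s, with all five batteries loaded, the carrier at the test station and the start button pressed and released. No verdict was reported.

**What I did:**
- I slid the carrier left until it stopped hard. A second push with up to 33 N moved it less than about 1.5 mm.
- I moved the five batteries that were there into the three near pockets and the middle and right far pockets.
- I slid the carrier right to its stop, where the pushing force rose to about 18 N.
- I pressed the button to about 20 N, so it was bottomed, and let it go.

**Last checks:**
- **Batteries:** all five stand upright, with their tops at 76 to 77 mm as expected.
- **Carrier:** the post moved 109.9 mm between the two stops.
- **Button:** the cap is back at its starting height, about 57 mm.
- **Robot:** it was clear of everything when I handed in.
- **Bystanders:** the last top picture shows the marker, carton, brass weight, tin and pink look-alike where they started.

**One disagreement:** the empty bin ended about 2 to 3 cm from where it started. It shifted while the arm was at the carrier and button, after it had been emptied, so I took it as the knock described in the task and left it there.

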